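# Roll loose keycaps flush in the keypad jig

## Robot

A 6-joint arm with a two-finger parallel gripper is mounted at the origin on the work surface. World frame = base frame: x ahead of the robot, y to its left, z up, the work surface at z = 0. Lengths are in mm, angles in rad, forces in N, time in s.
With the tool pointing down it reaches from about 350 to 925 mm from the base axis. Payload 6.4 kg.
Tool frame: the origin (TCP) lies midway between the tips of the shut fingers; the grasp point (between the pads) lies 19 mm behind it; z points along the fingers, y is the direction in which the jaws open and shut (so a half turn about z gives the same grasp; the last joint's range is limited). The gripper opens to 94 mm and grips with 3 to 60 N. Pads are 16 mm wide; open, the fingers measure 119 mm over their backs; the gripper's body (75 mm by 177 mm) begins 78 mm behind the grasp point.
Start: joints at [-1.293, 0.245, 1.558, -0, 1.339, -0.174], TCP at [283.787, -584.79, 205.455] pointing down, gripper open.
Joint ranges: [-3.13, 3.13], [-1.02, 2.26], [0.13, 2.54], [-0.95, 4.09], [0.21, 2.88], [-2.74, 2.74]. Speed limits (rad/s): [2.57, 2.57, 3.14, 3.14, 3.14, 3.14].

## Interface

Orientations are given as a unit quaternion [x, y, z, w].
In Python, from cell import robot gives the robot as it stands.
- The arm moves only by the shell command python3 -m creep 'ROWS' [FORCE]. ROWS is a JSON object of lists of equal length, an entry for each row: "fingers": the finger opening in mm, from 0 to 94; "slide": the shift along the tool's x, y, z in mm, a list of three; "yaw": the turn about the tool's z in rad. A call has 1 to 5 rows; each row is the pose to reach, as a shift and turn from the pose commanded when the call began, along the tool's axes at that moment; what a row does not reach only later rows make up. A row lasts 1/12 s, in which the tool goes at most 41.7 mm and 7.16 degrees, less where a joint would pass 70% of its speed; a pose out of reach is approached as far as the arm can. A call with a gripper value outside its range is refused whole. The fingers move at their own pace and stop on an object; FORCE is the grip in N (left out, the last holds). Time passes only in rows, so rows that repeat a pose let the fingers close. It gives the time, the measured TCP pose, the force and the opening at its end, in the units of the state.
- robot.read_state(): the state, without advancing time (a new reading comes with each control period).
- robot.get_image(name): name is "scene" or "top" or "wrist"; returns a dict with "color" (420x560x3 uint8, blue, green, red), "z_map" (420x560 float32, mm along the optical axis (not along the pixel's ray), 0 where there is no reading), "fx", "fy", "cx", "cy" (pixels), "T" (4x4, takes a point from camera to world coordinates). Camera axes: x right, y down, z forward; pixel columns grow to the right and rows downward; lengths in mm; the calibration is good to about 2 mm. A picture is of the moment at which its call begins.
- robot.close_job(): hands the job in, once; it reports no verdict.
The state is a dict: "time": time; "joint_positions": joint angles; "qvel": joint speeds; "effort": joint torques, N m; "ee_pos": TCP position; "tcp_rot": TCP orientation; "contact_force": force on the tool from outside, world axes, zero at the start; "ft_torque": the same for the moment, N m; "grip_width": finger opening in mm.
Only numpy, scipy, OpenCV 4.12 (cv2) and the standard library are available. Lean on these libraries where they do the work, as an engineer would, in place of code of your own. Each camera call takes 0.05 s, during which the arm holds its last target.

## Task

Take the flat pressing board by its ridge, lay it as a flat palm on top of the rubber roller and, bearing down, roll the roller along the jig over the four white keys until it drops into the nest against the orange stop, so that all four keys end up flush with the rails. Bear down firmly enough for the keys, yet gently: never load the jig with more than about 25 N. Touch the roller only with the board and the jig and keys only with the roller, do not lift the roller off, leave the other things where they are, and finally lay the board flat on the green mat again and let go.

Things in the scene. Friction and masses are not known exactly. Their poses are not given: they have to be found in the camera images.
- jig: Fixed jig, 100 mm wide (x), origin on the bench below the middle of the key row; rolling goes along its +y. A blue track (y -100 to +80) whose two aluminium rails (top 38 mm up, y -94 to +38 mm) carry the roller's ends between side guides (inner faces x = +-34 mm, top 44 mm). Rear curb: top 50 mm. Four white keys between the rails fill y -33 to +33 mm.
- seat (a point): Centre of the roller when seated: in the nest against the orange stop, 49.2 mm along the jig's +y, 55 mm above its origin. Nest floor 3 mm below the rail tops, from y = 38 mm to the stop's face at y = 69.5 mm; stop's top 63 mm up. The track is sprung and hinged at its rear end: level when unloaded, firm at the rear, giving way by some mm under load near the stop.
- roller: Loose roller, black rubber with two orange bands, diameter 40, length 64 mm, about 0.2 kg. Origin at its very centre; its x axis is the cylinder's axis, along the jig's x. It lies across the rails, centre 58 mm up, 50 to 70 mm to the rear (-y) of the middle of the key row. It rolls freely, half as far as the board moves over it.
- board: Loose pressing board, about 0.2 kg, plywood with a rubber underside, 70 (x) x 170 (y) x 12 mm; origin at the centre of its underside, z up. Across the middle of its top stands a wooden ridge to grip, 18 mm thick (y), 60 mm long (x), 40 mm high (12 to 52 mm above the origin). It lies on the green mat.
- mat: Fixed thin green mat, 150 (x) x 230 (y) x 3 mm, origin at the centre of its underside. The board starts here and belongs here at the end.
- key0 (a joint): First key from the rear (24 x 15 mm): how far it is pushed down, m. 0 stands 4 mm proud of the rails, 0.004 is flush, 0.0045 its lower limit. Stiff: moves only under about 11 N and stays where left. The weight of roller and board (4 N in all) does not seat it; bearing down with 12 to 16 N more does.
- key1 (a joint): Second key, likewise.
- key2 (a joint): Third key, likewise.
- key3 (a joint): Fourth key, nearest the stop, likewise.
- phone: Bystander: black phone, 71 x 146 x 8 mm, on a grey pad; origin at the centre of its underside. Leave alone.
- driver: Bystander: red screwdriver about 150 mm long on the grey pad. Leave alone.
- jar: Bystander: small jar, 40 mm wide, 42 mm high, beyond the jig; origin at the centre of its underside. Leave alone.
Mind the look-alikes: they are no part of the job. Of the things like the board, leave any that is yellow; of the rest the larger one is meant.

How it is judged (in metres and radians):
On the way, in this order (a step that is already met when the one before it is completed fails the run):
1. the board bears on the roller, still at the rear of the keys (contact force between board and roller above 2 N and y of roller in the frame of jig below -0.02 m), for 0.1 s.
2. the roller has reached its nest and all keys are flush (distance between roller and seat below 0.006 m and value of joint each of key0, key1, key2, key3 above 0.003 m), for 0.1 s.
At the end, for the whole second after the job is handed in: The roller rests in the nest (centre within 6 mm of the seat), all four keys are pushed down at least 3 mm (within 1 mm of flush), and the board lies at rest, right way up and flat on the green mat (its centre within 60 mm in x and 80 mm in y of the mat's centre), released (all of step 2 and linear speed of each of roller, board below 0.02 m/s and z of board in the frame of mat below 0.008 m and angle between board's own z axis and vertical below 0.06 rad and contact force between board and mat above 0.5 N and x of board in the frame of mat between -0.06 and 0.06 m and y of board in the frame of mat between -0.08 and 0.08 m); the robot touches nothing.
It fails at once if the roller loads the jig or keys with more than 27 N (contact force between roller and jig above 27 N).
It fails at once if the gripper or arm touches the roller, the jig or the keys (contact force between any of the arm, the fingers and roller above 1 N or contact force between any of the arm, the fingers and jig above 1 N).
It fails at once if the board presses on the jig or the keys (contact force between board and jig above 1 N).
It fails at once if the roller is lifted off the rails (z of roller in the frame of jig above 0.07 m).
It fails at once if a bystander is moved more than 20 mm (distance of any of phone, driver, jar from where it was at the start of the episode above 0.02 m).
It also fails if it takes over 72 s, if anything falls off the work surface, if the arm or the gripper's body presses on something with over 40 N, if the wrist force passes 120 N, or if a joint passes its speed limit or range.

## Working session

There is one attempt and no reset: what is moved stays moved. The work goes in short steps, Python scripts to look and compute and a shell command to move; the robot and the scene stay as the last step left them, time stands still between calls to the robot, and variables do not carry over. Pictures are saved under pics/ and viewed, and the job is handed in when it is done.

```bash
ls; mkdir -p pics; python3 - <<'E'
from cell import robot
import cv2
s=robot.read_state()
print(s)
for n in ("scene","top","wrist"):
    i=robot.get_image(n); cv2.imwrite(f"pics/{n}0.png",i["color"]); print(n,i["fx"],i["cx"],i["cy"],i["T"].round(3).tolist() if hasattr(i["T"],'round') else i["T"])
E
```

```text
pics
{'time': 0.0, 'joint_positions': array([-1.29311737e+00,  2.45751895e-01,  1.55897089e+00,  1.35788797e-05,
        1.33868943e+00, -1.74134965e-01]), 'qvel': array([-0.00066858, -0.00249291, -0.00181052,  0.00023224,  0.0016161 ,
        0.00071258]), 'effort': array([-1.67164480e-04, -4.15829587e+01, -3.14607739e+01,  6.85646804e-02,
        3.31656856e-02, -1.27359117e-04]), 'ee_pos': array([ 283.61602126, -584.21757324,  204.4083067 ]), 'tcp_rot': array([ 9.74591306e-01,  2.23988748e-01, -4.04832222e-05, -9.08907377e-04]), 'contact_force': array([-0.77658549,  0.00819643,  1.08487866]), 'ft_torque': array([ 0.01099918,  0.04488883, -0.03888226]), 'grip_width': 94.04195808475022}
scene 506.1145266819161 280.0597500519289 198.7911599059162 [[0.384, 0.766, -0.515, 1123.888], [0.923, -0.321, 0.21, -239.346], [-0.004, -0.557, -0.831, 982.769], [0.0, 0.0, 0.0, 1.0]]
top 391.9919974251024 277.0598907201792 206.29834309721082 [[-0.018, -0.993, 0.115, 457.642], [-1.0, 0.021, 0.02, -5.816], [-0.022, -0.115, -0.993, 901.43], [0.0, 0.0, 0.0, 1.0]]
wrist 315.92949213295 279.56343361946426 213.3535934373363 [[0.437, -0.873, -0.218, 347.211], [-0.9, -0.424, -0.103, -553.463], [-0.003, 0.242, -0.97, 385.164], [0.0, 0.0, 0.0, 1.0]]
```

View pics/scene0.png

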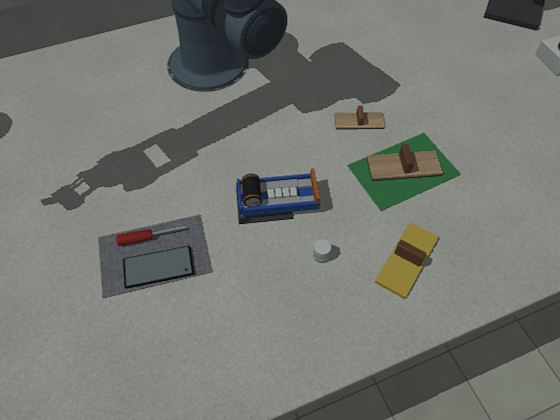

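View pics/top0.png

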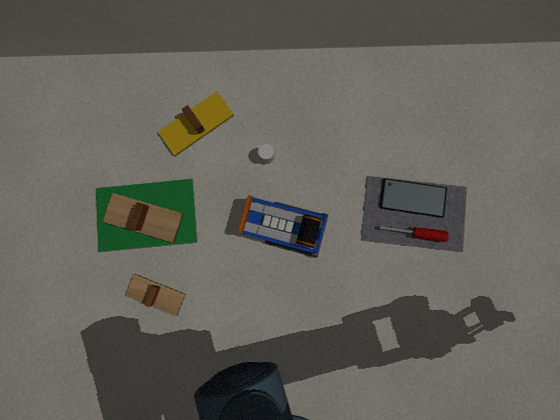

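View pics/wrist0.png

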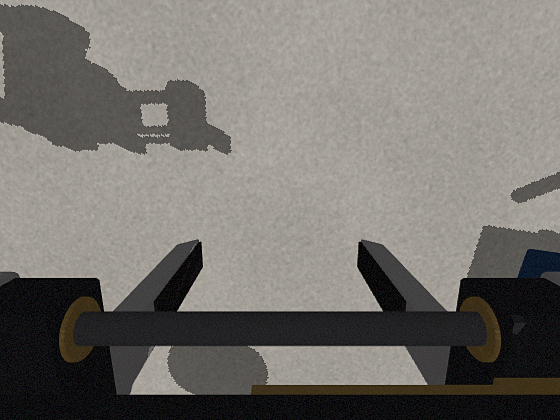

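The top view shows three board-like things: the yellow one at (195,123), a small plywood one at (155,294) and the large plywood one on the mat at (143,217). I choose the large one on the mat. The jig is at (285,225), with the roller at its right end (310,231) and the orange stop at (245,215). Next I measure and take a close crop.

```bash
cat > h.py <<'E'
import numpy as np, cv2
from cell import robot
def cloud(n):
    i=robot.get_image(n); z=i["z_map"].astype(float); v,u=np.mgrid[:z.shape[0],:z.shape[1]]
    P=np.stack([(u-i["cx"])/i["fx"]*z,(v-i["cy"])/i["fy"]*z,z],-1)@np.array(i["T"])[:3,:3].T+np.array(i["T"])[:3,3]
    P[z==0]=np.nan
    return i["color"],P,i
def rect(p):
    r=cv2.minAreaRect(p[:,:2].astype(np.float32)); return r
E
python3 - <<'E'
from h import *
for n,boxs in (("top",dict(board=(175,255,85,205),small=(265,325,115,195),yellow=(85,165,150,240),jig=(185,265,230,335))),("scene",dict(board=(125,215,340,465),small=(100,135,325,395),yellow=(220,300,370,445),jig=(160,225,230,335)))):
    c,P,i=cloud(n)
    hsv=cv2.cvtColor(c,cv2.COLOR_BGR2HSV)
    print(n,"bench z",np.nanmedian(P[150:170,300:340,2]) )
    for k,(a,b,l,r) in boxs.items():
        Q=P[a:b,l:r].reshape(-1,3); H=hsv[a:b,l:r].reshape(-1,3)
        if k!="jig":
            for lo,hi,nm in ((9,22,"plate"),(42,65,"ridge")):
                m=(Q[:,2]>lo)&(Q[:,2]<hi); q=Q[m]; print(k,nm,m.sum(),q[:,2].mean().round(1) if m.sum() else '',rect(q) if m.sum()>5 else '')
        if k=="board":
            m=(H[:,0]>45)&(H[:,0]<80)&(H[:,1]>120)&(Q[:,2]<9); q=Q[m]; print("mat",m.sum(),q[:,2].mean(),rect(q))
        if k=="jig":
            o=(H[:,0]>5)&(H[:,0]<16)&(H[:,1]>170)&(Q[:,2]>55); q=Q[o]; print("orange",o.sum(),q[:,2].max(),rect(q))
            m=(Q[:,2]>66)&(Q[:,2]<90);q=Q[m];print("roller",m.sum(),q[:,2].max(),rect(q))
            b=(H[:,0]>100)&(H[:,0]<125)&(H[:,1]>150)&(Q[:,2]>20); q=Q[b]; print("blue",b.sum(),rect(q))
            w=(H[:,1]<30)&(H[:,2]>190)&(Q[:,2]>36); q=Q[w]; print("keys",w.sum(),q[:,2].mean(),rect(q))
    v=cv2.resize(c[(slice(170,275) if n=="top" else slice(110,230)),(slice(80,350) if n=="top" else slice(220,470))],None,fx=2.9,fy=2.9,interpolation=cv2.INTER_CUBIC); cv2.imwrite(f"pics/crop_{n}.png",v)
E
```

```text
top bench z 0.37385156672047515
board plate 1895 15.5 ((541.6234130859375, 320.97479248046875), (171.39111328125, 70.15972137451172), 72.59417724609375)
board ridge 271 53.8 ((541.6260986328125, 320.20306396484375), (18.623790740966797, 59.68795394897461), 72.32140350341797)
mat 3811 3.519728955932938 ((548.8668212890625, 318.6783142089844), (147.9667510986328, 229.87631225585938), 4.387905120849609)
small plate 642 10.6 ((366.6412353515625, 290.24566650390625), (125.66301727294922, 52.010398864746094), 67.4763412475586)
small ridge 2 42.5 
yellow plate 1877 12.5 ((762.64013671875, 199.8755645751953), (72.45352172851562, 170.05923461914062), 34.79893493652344)
yellow ridge 213 51.8 ((761.654296875, 199.3115692138672), (59.109947204589844, 17.627540588378906), 34.448883056640625)
orange 248 80.89930597776288 ((518.1969604492188, 6.758636474609375), (163.7073974609375, 82.83842468261719), 73.61454010009766)
roller 546 81.68387696032664 ((517.666748046875, 5.480079650878906), (163.99441528320312, 81.186279296875), 73.73374938964844)
blue 899 ((515.8457641601562, -3.6019821166992188), (1
[... 671 characters left out ...]
3427734375, 201.1014404296875), (70.08341217041016, 171.651611328125), 34.592464447021484)
yellow ridge 267 50.1 ((766.2470092773438, 200.936767578125), (59.46013259887695, 21.31770133972168), 33.25281524658203)
orange 115 82.01756465750134 ((522.675537109375, 5.129920959472656), (162.05435180664062, 82.02056121826172), 73.69172668457031)
roller 434 83.878964952964 ((524.1010131835938, 1.3700027465820312), (155.77944946289062, 66.232421875), 70.57921600341797)
blue 985 ((517.3152465820312, 0.7681655883789062), (177.7457275390625, 93.64751434326172), 74.09147644042969)
keys 0 nan ((0.0, 0.0), (0.0, 0.0), 0.0)<stdin>:17: RuntimeWarning: Mean of empty slice.
  ret = ret.dtype.type(ret / rcount)
```

View pics/crop_top.png

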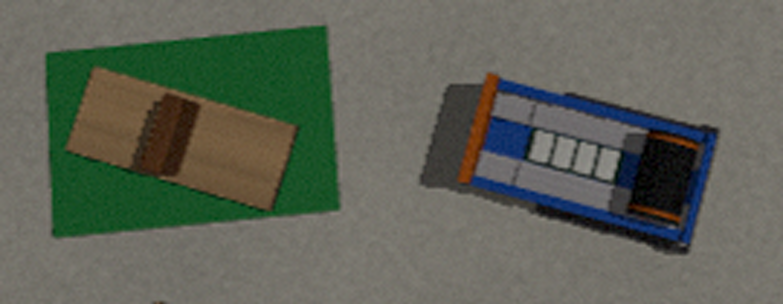

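View pics/crop_scene.png

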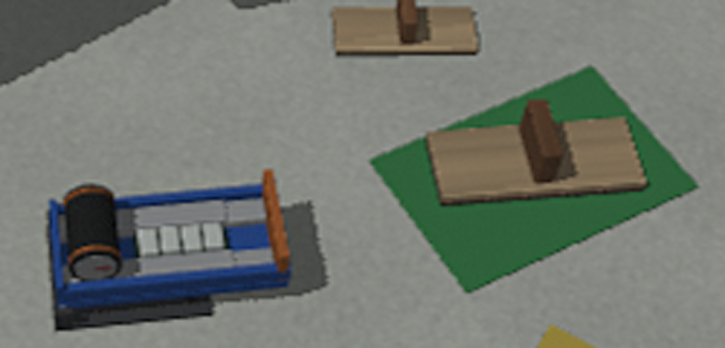

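The crops confirm the choice: the plywood board with the brown ridge lies on the green mat, and the roller sits at the rear end of the jig, away from the orange stop. Now the jig and roller measured more carefully.

```bash
python3 - <<'E'
from h import *
for n,(a,b,l,r) in (("top",(185,265,225,340)),("scene",(160,230,225,340))):
    c,P,i=cloud(n); hsv=cv2.cvtColor(c,cv2.COLOR_BGR2HSV)
    Q=P[a:b,l:r].reshape(-1,3); H=hsv[a:b,l:r].reshape(-1,3); C=c[a:b,l:r].reshape(-1,3)
    th=np.radians(-16.2); ex=np.array([np.cos(th),np.sin(th)]); ey=np.array([-np.sin(th),np.cos(th)])
    J=np.c_[Q[:,:2]@ex,Q[:,:2]@ey,Q[:,2]]
    or_=(H[:,0]>3)&(H[:,0]<18)&(H[:,1]>150)
    st=or_&(J[:,2]>50)&(J[:,1]>J[or_][:,1].max()-25)
    print(n,"stop top z",np.percentile(J[st][:,2],[10,50,90]).round(1),"x",J[st][:,0].min(),J[st][:,0].max(),"y",np.percentile(J[st][:,1],[2,50,98]).round(1), "rect",rect(Q[st]))
    ro=(J[:,2]>64)&(J[:,1]<J[st][:,1].min()-30)
    q=J[ro]; print("roller x",q[:,0].min(),q[:,0].max(),"y",q[:,1].min(),q[:,1].max(),"z",np.percentile(q[:,2],95),ro.sum())
    # circle fit in y,z
    A=np.c_[2*q[:,1],2*q[:,2],np.ones(len(q))]; s=np.linalg.lstsq(A,(q[:,1:]**2).sum(1),rcond=None)[0]; print("circle",s[:2],np.sqrt(s[2]+s[0]**2+s[1]**2))
    rr=np.array([q[:,0].min()/2+q[:,0].max()/2, s[0]]); print("roller world",rr[0]*ex+rr[1]*ey, rect(Q[ro]))
    bl=(H[:,0]>100)&(H[:,0]<125)&(H[:,1]>120)&(J[:,2]>36)
    q=J[bl]; print("blue x",np.percentile(q[:,0],[0,1,99,100]).round(1),"y",np.percentile(q[:,1],[0,1,99,100]).round(1),rect(Q[bl]))
    w=(H[:,1]<40)&(H[:,2]>150)&(J[:,2]>36); q=J[w]; print("keys",w.sum(),np.percentile(q,[0,2,98,100],axis=0).round(1).tolist())
E
```

```text
Traceback (most recent call last):
IndexError: index -1 is out of bounds for axis 0 with size 0
```

```bash
python3 - <<'E'
from h import *
for n,(a,b,l,r) in (("top",(185,265,225,340)),("scene",(160,230,225,340))):
    c,P,i=cloud(n); hsv=cv2.cvtColor(c,cv2.COLOR_BGR2HSV)
    Q=P[a:b,l:r].reshape(-1,3); H=hsv[a:b,l:r].reshape(-1,3)
    g=np.isfinite(Q[:,2]); Q=Q[g];H=H[g]
    th=np.radians(-16.2); ex=np.array([np.cos(th),np.sin(th)]); ey=np.array([-np.sin(th),np.cos(th)])
    J=np.c_[Q[:,:2]@ex,Q[:,:2]@ey,Q[:,2]]
    hi=J[:,2]>30
    f=lambda q:np.percentile(q,[0,3,50,97,100],axis=0).round(1).T.tolist()
    print(n,"all>30",f(J[hi]))
    Y=np.median(J[hi][:,1])
    st=(H[:,0]>3)&(H[:,0]<20)&(H[:,1]>120)&(J[:,2]>50)&(J[:,1]>Y+20); print("stop",st.sum(),f(J[st]) if st.any() else '',rect(Q[st]))
    ro=(J[:,2]>66)&(J[:,1]<Y+30); print("roller",ro.sum(),f(J[ro]),rect(Q[ro]))
    q=J[ro]; A=np.c_[2*q[:,1],2*q[:,2],np.ones(len(q))]; s=np.linalg.lstsq(A,(q[:,1:]**2).sum(1),rcond=None)[0]; print("circle",s[:2],np.sqrt(s[2]+s[0]**2+s[1]**2))
    bl=(H[:,0]>100)&(H[:,0]<125)&(H[:,1]>120)&(J[:,2]>36); print("blue",bl.sum(),f(J[bl]),rect(Q[bl]))
    w=(H[:,1]<40)&(H[:,2]>140)&(J[:,2]>36)&(J[:,2]<50); print("keys",w.sum(),f(J[w]) if w.any() else '')
E
```

```text
top all>30 [[454.2, 456.4, 495.4, 535.9, 538.5], [54.9, 59.9, 141.5, 227.8, 233.0], [30.0, 31.7, 42.4, 78.3, 81.6]]
stop 168 [[454.6, 457.2, 496.0, 535.4, 537.6], [224.0, 224.3, 227.9, 232.3, 233.0], [52.4, 55.0, 63.6, 66.3, 67.3]] ((540.1565551757812, 81.0367660522461), (8.863090515136719, 82.9970474243164), 74.0431137084961)
roller 532 [[463.9, 465.6, 496.1, 526.7, 528.6], [67.8, 69.4, 87.0, 103.8, 105.2], [66.0, 66.9, 75.9, 79.8, 81.6]] ((500.68145751953125, -55.26154327392578), (37.32902145385742, 64.65986633300781), 74.36650848388672)
circle [86.39113105 61.32548432] 17.60341585300198
blue 664 [[454.2, 454.8, 497.1, 537.6, 538.5], [55.8, 57.0, 120.9, 218.9, 224.6], [36.2, 40.9, 44.8, 69.6, 78.5]] ((515.7927856445312, -3.8730316162109375), (168.7935333251953, 84.16109466552734), 73.90306091308594)
keys 31 [[486.3, 486.8, 495.6, 506.3, 506.6], [125.0, 125.1, 143.6, 185.4, 186.1], [39.1, 39.3, 42.1, 44.2, 45.0]]
scene all>30 [[454.0, 460.4, 506.6, 541.2, 544.4], [57.1, 62.1, 142.9, 230.2, 237.5], [30.0, 31.5, 41.7, 77.9, 82.2]]
stop 127 [[458.1, 461.8, 505.7, 541.2, 542.4], [226.2, 226.3, 229.1, 233.5, 233.8], [50.1, 51.3, 62.1, 66.1, 67.3]] ((544.5534057617188, 81.31777954101562), (7.466968536376953, 84.24002075195312), 73.93218994140625)
roller 436 [[465.6, 468.7, 503.1, 532.0, 533.4], [69.7, 71.5, 88.6, 105.5, 107.0], [66.0, 66.5, 75.2, 79.9, 82.2]] ((504.3472900390625, -54.486236572265625), (37.20051574707031, 67.8561019897461), 73.67461395263672)
circle [88.5723899  63.28674754] 15.67564712041235
blue 611 [[456.1, 459.2, 535.4, 542.2, 544.4], [57.1, 58.5, 139.3, 220.6, 234.8], [36.0, 36.9, 43.5, 52.4, 75.2]] ((520.9510498046875, 0.7661895751953125), (178.1876983642578, 87.74307250976562), 73.20335388183594)
keys 165 [[487.7, 489.0, 500.2, 509.7, 511.2], [124.2, 125.5, 158.2, 185.5, 186.7], [36.8, 37.9, 41.3, 44.7, 45.8]]
```

```bash
cat >> h.py <<'E'
from scipy.spatial.transform import Rotation as Ro
def togo(x,y,z,ydeg=None):
    s=robot.read_state(); R=Ro.from_quat(s["tcp_rot"]).as_matrix(); p=np.array(s["ee_pos"])
    d=R.T@(np.array([x,y,z])-p)
    ty=np.degrees(np.arctan2(R[1,1],R[0,1]))
    print("t",round(s["time"],2),"pos",p.round(1),"tooly",round(ty,2),"tilt",round(np.degrees(np.arccos(-R[2,2])),2),"F",np.array(s["contact_force"]).round(1),"M",np.array(s["ft_torque"]).round(2),"w",round(s["grip_width"],1),"q",np.array(s["joint_positions"]).round(2))
    print("slide",d.round(1), "yaw", None if ydeg is None else round(np.radians((ty-ydeg+180)%360-180),4))
E
python3 -c "
from h import *
togo(543,321,130,72.6)"
```

```text
t 0.4 pos [ 283.8 -584.7  205.3] tooly -64.11 tilt 0.02 F [-0.9 -0.   0.6] M [-0.05 -0.02 -0.04] w 93.6 q [-1.29  0.25  1.56 -0.    1.34 -0.17]
slide [ 628.7 -701.6   75.5] yaw -2.3861
```

```bash
python3 -m creep '{"fingers":[94,94,94,94,94],"slide":[[26,-29,0],[52,-58,0],[78,-87,0],[104,-116,0],[130,-145,0]],"yaw":[-0.11,-0.22,-0.33,-0.44,-0.55]}' 40; python3 -c "
from h import *
togo(543,321,130,72.6)"
```

```text
time: 0.82
ee_pos: [337.6, -395.9, 205.4]
tcp_rot: [0.876, 0.482, 0.0, 0.0]
contact_force: [0.3, 0.5, 0.9]
grip_width: 94.2
t 0.82 pos [ 337.6 -395.9  205.4] tooly -32.33 tilt 0.01 F [0.3 0.5 0.9] M [-0.02 -0.01 -0.03] w 94.2 q [-1.08 -0.06  1.89  0.    1.32 -0.52]
slide [ 715.6 -209.8   75.4] yaw -1.8313
```

```bash
python3 -m creep '{"fingers":[94,94,94,94,94],"slide":[[38,-11,0],[76,-22,0],[114,-33,0],[152,-44,0],[190,-55,0]],"yaw":[-0.11,-0.22,-0.33,-0.44,-0.55]}'; python3 -c "
from h import *
togo(543,321,130,72.6)"
```

```text
time: 1.23
ee_pos: [393.6, -206.1, 205.7]
tcp_rot: [0.712, 0.702, 0.0, 0.0]
contact_force: [1.6, -0.4, 0.7]
grip_width: 94.0
t 1.23 pos [ 393.6 -206.1  205.7] tooly -0.81 tilt 0.05 F [ 1.6 -0.4  0.7] M [ 0.03 -0.08  0.08] w 94.0 q [-0.74 -0.26  2.06  0.    1.34 -0.72]
slide [529.3 141.8  75.5] yaw -1.2813
```

```bash
python3 -m creep '{"fingers":[94,94,94,94,94],"slide":[[38,10,0],[76,20,0],[114,30,0],[152,40,0],[190,50,0]],"yaw":[-0.11,-0.22,-0.33,-0.44,-0.55]}'; python3 -c "
from h import *
togo(543,321,130,72.6)"
```

```text
time: 1.65
ee_pos: [447.3, -16.9, 205.9]
tcp_rot: [0.494, 0.869, 0.0, 0.001]
contact_force: [0.4, -0.9, 0.3]
grip_width: 94.0
t 1.65 pos [447.3 -16.9 205.9] tooly 30.73 tilt 0.07 F [ 0.4 -0.9  0.3] M [-0.06 -0.16  0.02] w 94.0 q [-0.29 -0.26  2.06 -0.    1.34 -0.83]
slide [241.7 254.9  75.9] yaw -0.7308
```

```bash
python3 -m creep '{"fingers":[94,94,94,94,94],"slide":[[27,28,0],[54,56,0],[81,84,0],[108,112,0],[135,140,0]],"yaw":[-0.11,-0.22,-0.33,-0.44,-0.55]}'; python3 -c "
from h import *
togo(543,321,130,72.6)"
```

```text
time: 2.07
ee_pos: [499.6, 170.6, 205.7]
tcp_rot: [0.24, 0.971, 0.0, 0.0]
contact_force: [1.0, -0.8, -0.0]
grip_width: 94.3
t 2.07 pos [499.6 170.6 205.7] tooly 62.28 tilt 0.04 F [ 1.  -0.8 -0. ] M [-0.02 -0.16 -0.02] w 94.3 q [ 0.11 -0.04  1.87 -0.    1.32 -0.97]
slide [ 31.6 153.3  75.7] yaw -0.1801
```

```bash
python3 -m creep '{"fingers":[94,94,94,94,94],"slide":[[8,38,10],[16,76,25],[24,114,45],[31.6,153.3,75],[31.6,153.3,75]],"yaw":[-0.09,-0.18,-0.18,-0.18,-0.18]}'; python3 - <<'E'
from h import *
togo(543,321,22,72.6)
c,P,i=cloud("wrist"); cv2.imwrite("pics/w1.png",c)
Q=P.reshape(-1,3)
for lo,hi in((46,62),(9,22)):
    m=(Q[:,2]>lo)&(Q[:,2]<hi)&(np.hypot(Q[:,0]-543,Q[:,1]-321)<100); print(m.sum(),Q[m][:,2].mean(),rect(Q[m]))
for n in("top","scene"):
    c,P,i=cloud(n);cv2.imwrite(f"pics/{n}1.png",c)
E
```

```text
time: 2.48
ee_pos: [541.9, 321.7, 125.9]
tcp_rot: [0.153, 0.988, -0.001, -0.003]
contact_force: [-0.2, -0.6, -0.1]
grip_width: 93.7
t 2.48 pos [541.9 321.7 125.9] tooly 72.44 tilt 0.31 F [-0.2 -0.6 -0.1] M [ 0.07 -0.1   0.03] w 93.7 q [ 0.36  0.28  1.67  0.    1.2  -0.91]
slide [-1.700e+00 -1.000e-01  1.039e+02] yaw -0.0028
1513 55.98046440048201 ((543.070556640625, 323.79290771484375), (17.624813079833984, 59.5058708190918), 72.09343719482422)
11386 16.39077039259768 ((543.1258544921875, 323.45843505859375), (170.22943115234375, 70.00665283203125), 72.67115020751953)
```

View pics/w1.png

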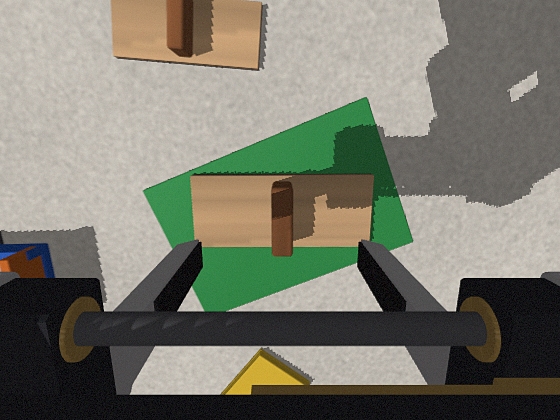

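View pics/scene1.png

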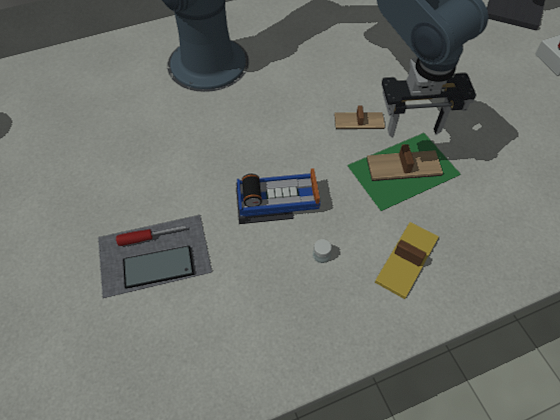

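The wrist view shows the ridge at (283,218), centred between the fingers (about 200 and 360), with the jaws across its thickness. Descending.

```bash
python3 -m creep '{"fingers":[94,94,94,94,94],"slide":[[0,0,25],[0,0,50],[0,0,75],[0,0,90],[0,0,90]],"yaw":[0,0,0,0,0]}'; python3 - <<'E'
from h import *
togo(543,322,20,72.6)
E
```

```text
time: 3.05
ee_pos: [542.1, 316.2, 38.6]
tcp_rot: [0.155, 0.988, -0.001, -0.002]
contact_force: [0.5, -1.1, 0.1]
grip_width: 93.6
t 3.05 pos [542.1 316.2  38.6] tooly 72.14 tilt 0.25 F [ 0.5 -1.1  0.1] M [ 0.03 -0.12  0.03] w 93.6 q [ 0.35  0.39  1.71 -0.    1.05 -0.91]
slide [ 0.9  5.9 18.6] yaw -0.0081
```

```bash
python3 -m creep '{"fingers":[94,94,94,94],"slide":[[0.9,5.9,5],[0.9,5.9,12],[0.9,5.9,17],[0.9,5.9,17]],"yaw":[-0.005,-0.008,-0.008,-0.008]}'; python3 - <<'E'
from h import *
togo(543,322,20,72.6)
E
```

```text
time: 3.38
ee_pos: [544.6, 324.3, 23.5]
tcp_rot: [0.15, 0.989, -0.0, 0.0]
contact_force: [-0.6, 0.1, -0.8]
grip_width: 94.1
t 3.38 pos [544.6 324.3  23.5] tooly 72.71 tilt 0.01 F [-0.6  0.1 -0.8] M [ 0.06 -0.11  0.04] w 94.1 q [ 0.36  0.42  1.69 -0.    1.02 -0.91]
slide [ 0.9 -2.7  3.5] yaw 0.0019
```

```bash
python3 -m creep '{"fingers":[94,60,30,10,10],"slide":[[0.5,-2,3],[0.5,-2,3],[0.5,-2,3],[0.5,-2,3],[0.5,-2,3]],"yaw":[0,0,0,0,0]}' 20;python3 -m creep '{"fingers":[10,10,10,10,10],"slide":[[0,0,0],[0,0,0],[0,0,0],[0,0,0],[0,0,0]],"yaw":[0,0,0,0,0]}' 60; python3 - <<'E'
from h import *
togo(543,322,20,72.6)
E
```

```text
time: 3.8
ee_pos: [543.7, 322.8, 20.7]
tcp_rot: [0.15, 0.989, 0.0, 0.0]
contact_force: [0.6, -0.3, 0.2]
grip_width: 71.0
time: 4.22
ee_pos: [543.5, 322.7, 20.4]
tcp_rot: [0.15, 0.989, 0.0, 0.0]
contact_force: [-0.3, 0.7, -0.3]
grip_width: 37.3
t 4.22 pos [543.5 322.7  20.4] tooly 72.71 tilt 0.0 F [-0.3  0.7 -0.3] M [ 0.03 -0.13 -0.02] w 37.3 q [ 0.36  0.42  1.7  -0.    1.02 -0.91]
slide [ 0.3 -0.8  0.4] yaw 0.0019
```

```bash
python3 -m creep '{"fingers":[10,10,10,10,10],"slide":[[0,0,0],[0,0,0],[0,0,0],[0,0,0],[0,0,0]],"yaw":[0,0,0,0,0]}' 60; python3 -m creep '{"fingers":[10,10,10,10,10],"slide":[[0,0,0],[0,0,0],[0,0,-1],[0,0,-3],[0,0,-6]],"yaw":[0,0,0,0,0]}' 60;python3 -m creep '{"fingers":[10,10,10,10,10],"slide":[[0,0,-8],[0,0,-16],[0,0,-24],[0,0,-24],[0,0,-24]],"yaw":[0,0,0,0,0]}' 60; python3 - <<'E'
from h import *
togo(543,322,130,72.6)
E
```

```text
time: 4.63
ee_pos: [543.5, 322.7, 20.5]
tcp_rot: [0.15, 0.989, 0.0, 0.0]
contact_force: [0.4, 0.1, 0.4]
grip_width: 17.7
time: 5.05
ee_pos: [543.0, 322.5, 26.1]
tcp_rot: [0.15, 0.989, -0.0, -0.001]
contact_force: [-0.7, 0.3, -2.0]
grip_width: 17.7
time: 5.47
ee_pos: [544.3, 323.0, 51.7]
tcp_rot: [0.15, 0.989, 0.001, 0.001]
contact_force: [-0.0, -1.1, -1.2]
grip_width: 17.7
t 5.47 pos [544.3 323.   51.7] tooly 72.71 tilt 0.12 F [-0.  -1.1 -1.2] M [ 0.05 -0.13 -0.  ] w 17.7 q [ 0.36  0.38  1.69 -0.    1.07 -0.91]
slide [  0.8  -1.2 -78.3] yaw 0.0019
```

Board lifted; grip width 17.7 mm, about −2 N on the wrist. Up and across to above the rear of the roller.

```bash
python3 -m creep '{"fingers":[10,10,10,10,10],"slide":[[0,0,-25],[0,0,-50],[0,0,-75],[0,0,-100],[0,0,-115]],"yaw":[0,0,0,0,0]}' 60; python3 - <<'E'
from h import *
togo(487,-110,165,74.0)
E
```

```text
time: 5.88
ee_pos: [544.4, 323.1, 168.3]
tcp_rot: [0.15, 0.989, 0.001, 0.001]
contact_force: [1.4, -0.0, -0.9]
grip_width: 17.7
t 5.88 pos [544.4 323.1 168.3] tooly 72.71 tilt 0.19 F [ 1.4 -0.  -0.9] M [-0.04 -0.15 -0.01] w 17.7 q [ 0.36  0.24  1.64  0.    1.26 -0.91]
slide [ -73.9 -430.6    2.7] yaw -0.0225
```

```bash
python3 -m creep '{"fingers":[10,10,10,10,10],"slide":[[-4,-20,0],[-9,-53,0],[-15,-88,0],[-21,-124,0],[-27,-159,0]],"yaw":[0,-0.01,-0.0225,-0.0225,-0.0225]}' 60; python3 -m creep '{"fingers":[10,10,10,10,10],"slide":[[-6,-35,0],[-12,-70,0],[-18,-105,0],[-24,-140,0],[-30,-170,0]],"yaw":[0,0,0,0,0]}' 60;python3 - <<'E'
from h import *
togo(487,-110,165,74.0)
E
```

```text
time: 6.3
ee_pos: [521.1, 161.5, 165.0]
tcp_rot: [0.139, 0.99, -0.0, -0.0]
contact_force: [-0.0, -1.1, -2.3]
grip_width: 17.6
time: 6.72
ee_pos: [503.1, -10.7, 165.2]
tcp_rot: [0.139, 0.99, -0.0, -0.0]
contact_force: [0.3, -0.1, -1.9]
grip_width: 18.1
t 6.72 pos [503.1 -10.7 165.2] tooly 73.96 tilt 0.03 F [ 0.3 -0.1 -1.9] M [ 0.05 -0.11 -0.02] w 18.1 q [-0.25 -0.06  1.96 -0.    1.24 -1.54]
slide [-11.9 -99.9   0.2] yaw -0.0006
```

```bash
python3 -m creep '{"fingers":[10,10,10,10,10],"slide":[[-4,-33,0],[-8,-66,0],[-12,-90,0],[-12,-100,0],[-12,-100,0]],"yaw":[0,0,0,0,0]}' 60; python3 - <<'E'
from h import *
togo(487,-110,165,74.0)
c,P,i=cloud("wrist"); cv2.imwrite("pics/w2.png",c)
c,P,i=cloud("scene"); cv2.imwrite("pics/s2.png",cv2.resize(c[90:290,160:400],None,fx=3,fy=3))
E
```

```text
time: 7.13
ee_pos: [487.5, -109.8, 165.2]
tcp_rot: [0.141, 0.99, 0.0, -0.0]
contact_force: [0.1, 0.1, -1.3]
grip_width: 17.5
t 7.13 pos [ 487.5 -109.8  165.2] tooly 73.82 tilt 0.03 F [ 0.1  0.1 -1.3] M [ 0.09 -0.11  0.03] w 17.5 q [-0.45 -0.07  1.97 -0.    1.24 -1.74]
slide [ 0.4 -0.4  0.2] yaw -0.0032
```

View pics/w2.png

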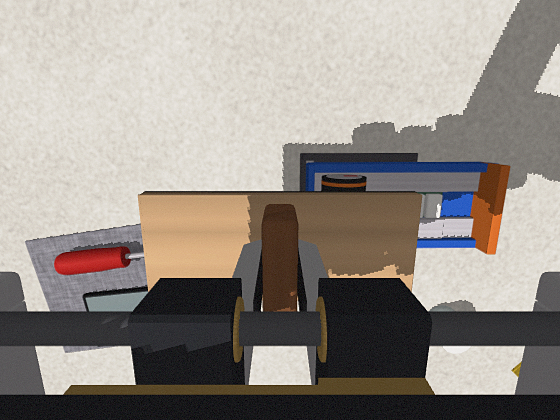

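View pics/s2.png

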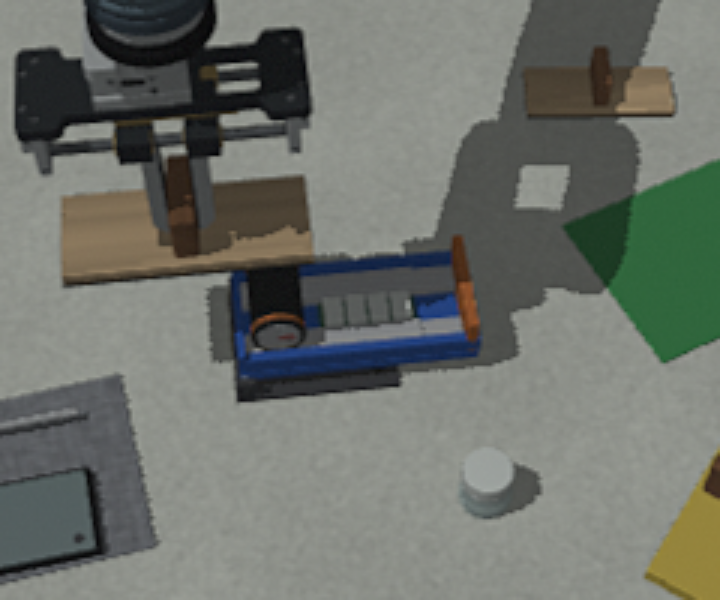

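The wrist view shows the board level, its front end above the roller (345,183 visible at its edge); the scene crop shows the board clear above the jig. Descending to near contact.

```bash
python3 -m creep '{"fingers":[10,10,10,10,10],"slide":[[0,0,15],[0,0,35],[0,0,52],[0,0,60],[0,0,63]],"yaw":[0,0,0,0,0]}' 60; python3 -m creep '{"fingers":[10,10,10,10],"slide":[[0,0,0],[0,0,0],[0,0,0],[0,0,0]],"yaw":[0,0,0,0]}' 60; python3 - <<'E'
from h import *
togo(487,-110,95.5,74.0)
E
```

```text
time: 7.65
ee_pos: [487.1, -106.4, 100.8]
tcp_rot: [0.138, 0.99, 0.001, -0.002]
contact_force: [-0.9, 0.8, -1.6]
grip_width: 17.6
time: 7.98
ee_pos: [488.8, -108.5, 103.6]
tcp_rot: [0.139, 0.99, -0.0, 0.001]
contact_force: [-0.4, -0.0, -1.9]
grip_width: 17.7
t 7.98 pos [ 488.8 -108.5  103.6] tooly 74.01 tilt 0.12 F [-0.4 -0.  -1.9] M [ 0.05 -0.14  0.04] w 17.7 q [-0.45  0.01  2.01  0.    1.11 -1.74]
slide [ 1.3 -2.   8. ] yaw 0.0001
```

```bash
python3 -m creep '{"fingers":[10,10,10,10,10],"slide":[[0,0,1],[0,0,2],[0,0,3],[0,0,4],[0,0,5]],"yaw":[0,0,0,0,0]}' 60; python3 -m creep '{"fingers":[10,10],"slide":[[0,0,0.5],[0,0,1]],"yaw":[0,0]}'; python3 -m creep '{"fingers":[10,10],"slide":[[0,0,0.5],[0,0,1]],"yaw":[0,0]}'
```

```text
time: 8.4
ee_pos: [487.9, -108.3, 97.3]
tcp_rot: [0.139, 0.99, 0.0, -0.0]
contact_force: [0.6, -0.3, -1.9]
grip_width: 17.3
time: 8.57
ee_pos: [487.9, -108.2, 96.3]
tcp_rot: [0.139, 0.99, 0.0, -0.0]
contact_force: [0.6, -0.1, -2.0]
grip_width: 17.9
time: 8.73
ee_pos: [488.0, -108.2, 95.4]
tcp_rot: [0.139, 0.99, -0.0, 0.0]
contact_force: [0.0, 0.8, -2.1]
grip_width: 17.5
```

```bash
python3 -m creep '{"fingers":[10,10],"slide":[[0,0,0.5],[0,0,0.5]],"yaw":[0,0]}';  python3 -m creep '{"fingers":[10,10],"slide":[[0,0,0.5],[0,0,0.5]],"yaw":[0,0]}'
```

```text
time: 8.9
ee_pos: [488.1, -108.3, 95.3]
tcp_rot: [0.139, 0.99, 0.0, 0.0]
contact_force: [-0.5, 0.6, 0.2]
grip_width: 17.3
time: 9.07
ee_pos: [488.2, -108.3, 95.2]
tcp_rot: [0.139, 0.99, 0.0, 0.0]
contact_force: [-2.6, 0.2, 5.3]
grip_width: 17.6
```

```bash
python3 -m creep '{"fingers":[10,10],"slide":[[0,0,0.3],[0,0,0.3]],"yaw":[0,0]}';  python3 -m creep '{"fingers":[10,10],"slide":[[0,0,0],[0,0,0]],"yaw":[0,0]}'; python3 -c "
from h import *
togo(488,-108,95,74)"
```

```text
time: 9.23
ee_pos: [488.3, -108.3, 95.1]
tcp_rot: [0.139, 0.99, 0.0, 0.0]
contact_force: [-2.5, 0.9, 7.6]
grip_width: 17.3
time: 9.4
ee_pos: [488.3, -108.3, 95.1]
tcp_rot: [0.139, 0.99, 0.0, 0.0]
contact_force: [-2.6, 0.2, 6.2]
grip_width: 17.6
t 9.4 pos [ 488.3 -108.3   95.1] tooly 74.01 tilt 0.02 F [-2.6  0.2  6.2] M [0.64 0.45 0.16] w 17.6 q [-0.45  0.03  2.02  0.    1.1  -1.74]
slide [0.4 0.2 0.1] yaw 0.0001
```

```bash
python3 -m creep '{"fingers":[10,10,10],"slide":[[0,0,0.4],[0,0,0.6],[0,0,0.6]],"yaw":[0,0,0]}';  python3 -m creep '{"fingers":[10,10],"slide":[[0,0,0],[0,0,0]],"yaw":[0,0]}'; python3 - <<'E'
from h import *
c,P,i=cloud("scene"); cv2.imwrite("pics/s3.png",cv2.resize(c[90:290,160:400],None,fx=3,fy=3))
E
```

```text
time: 9.65
ee_pos: [488.4, -108.3, 95.0]
tcp_rot: [0.139, 0.99, 0.0, 0.0]
contact_force: [-4.3, 1.2, 10.3]
grip_width: 17.7
time: 9.82
ee_pos: [488.5, -108.3, 95.0]
tcp_rot: [0.139, 0.99, 0.0, 0.0]
contact_force: [-3.8, 0.7, 10.5]
grip_width: 17.6
```

View pics/s3.png

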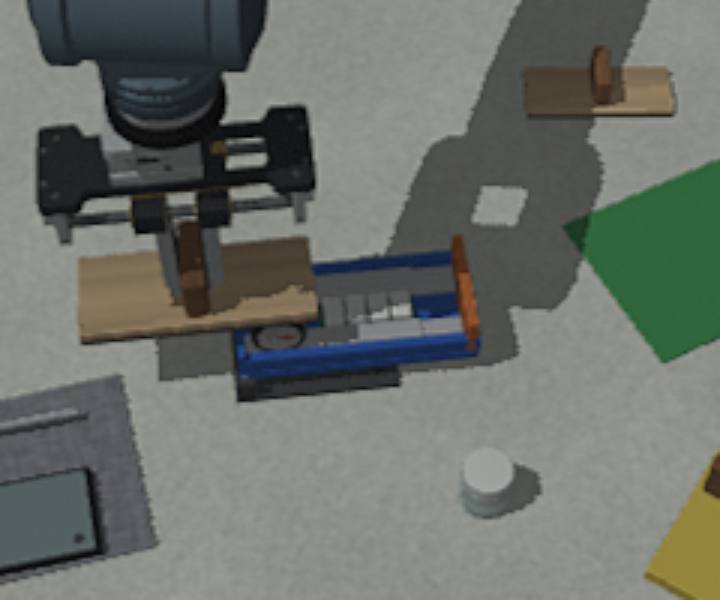

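```bash
python3 -m creep '{"fingers":[10,10,10,10,10],"slide":[[0.3,1,0.2],[0.5,3,0.3],[0.5,5,0.4],[0.5,7,0.4],[0.5,9,0.4]],"yaw":[0,0,0,0,0]}'; python3 -m creep '{"fingers":[10,10,10],"slide":[[0,2,0],[0,4,0],[0,6,0]],"yaw":[0,0,0]}'; python3 - <<'E'
from h import *
togo(488,-108,95,74)
E
```

```text
time: 10.28
ee_pos: [490.9, -99.6, 95.0]
tcp_rot: [0.139, 0.99, 0.0, 0.001]
contact_force: [-4.3, 0.8, 11.4]
grip_width: 17.8
time: 10.53
ee_pos: [492.6, -93.8, 95.0]
tcp_rot: [0.139, 0.99, 0.0, 0.001]
contact_force: [-3.0, 1.1, 11.2]
grip_width: 17.9
t 10.53 pos [492.6 -93.8  95. ] tooly 74.0 tilt 0.08 F [-3.   1.1 11.2] M [0.83 0.63 0.2 ] w 17.9 q [-0.41  0.03  2.02  0.    1.1  -1.71]
slide [  0.5 -14.9   0. ] yaw 0.0001
```

```bash
python3 -m creep '{"fingers":[10,10,10,10,10],"slide":[[0.1,2,0.2],[0.2,4,0.3],[0.2,6,0.4],[0.2,8,0.5],[0.2,10,0.5]],"yaw":[0,0,0,0,0]}'; python3 -m creep '{"fingers":[10,10,10],"slide":[[0,2,0],[0,4,0],[0,6,0]],"yaw":[0,0,0]}'; python3 - <<'E'
from h import *
togo(488,-108,95,74)
c,P,i=cloud("scene"); cv2.imwrite("pics/s4.png",cv2.resize(c[90:290,160:400],None,fx=3,fy=3))
E
```

```text
time: 10.95
ee_pos: [495.3, -84.2, 94.8]
tcp_rot: [0.139, 0.99, -0.0, 0.001]
contact_force: [-3.5, 1.1, 12.7]
grip_width: 17.6
time: 11.2
ee_pos: [497.0, -78.4, 94.8]
tcp_rot: [0.139, 0.99, -0.0, 0.001]
contact_force: [-4.2, 1.6, 12.5]
grip_width: 17.5
t 11.2 pos [497.  -78.4  94.8] tooly 74.01 tilt 0.11 F [-4.2  1.6 12.5] M [0.78 0.64 0.14] w 17.5 q [-0.38  0.03  2.01  0.    1.1  -1.67]
slide [  0.5 -30.9  -0.2] yaw 0.0001
```

View pics/s4.png

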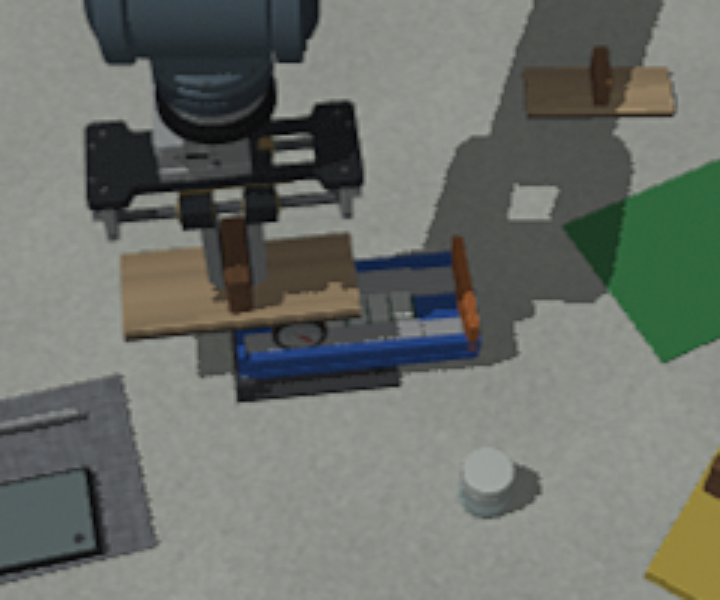

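```bash
python3 -m creep '{"fingers":[10,10,10,10,10],"slide":[[0.2,2,0.1],[0.4,4,0.2],[0.6,6,0.3],[0.8,8,0.3],[1,10,0.3]],"yaw":[0,0,0,0,0]}'; python3 - <<'E'
from h import *
togo(488,-108,95,74)
E
```

```text
time: 11.67
ee_pos: [499.6, -68.8, 94.8]
tcp_rot: [0.139, 0.99, -0.0, 0.002]
contact_force: [-1.5, 0.5, 10.7]
grip_width: 17.5
t 11.67 pos [499.6 -68.8  94.8] tooly 73.99 tilt 0.24 F [-1.5  0.5 10.7] M [0.49 0.2  0.06] w 17.5 q [-0.36  0.03  2.01  0.    1.09 -1.65]
slide [  0.3 -40.8  -0.2] yaw -0.0001
```

```bash
python3 -m creep '{"fingers":[10,10,10,10],"slide":[[0,1,0.2],[0,2,0.4],[0,3,0.6],[0,4,0.7]],"yaw":[0,0,0,0]}'; python3 -m creep '{"fingers":[10,10],"slide":[[0,1,0],[0,2,0]],"yaw":[0,0]}'; python3 - <<'E'
from h import *
togo(488,-108,95,74)
E
```

```text
time: 12.0
ee_pos: [500.8, -65.1, 94.4]
tcp_rot: [0.139, 0.99, -0.0, 0.002]
contact_force: [-2.5, 0.4, 12.9]
grip_width: 17.5
time: 12.17
ee_pos: [501.3, -63.1, 94.4]
tcp_rot: [0.139, 0.99, -0.0, 0.002]
contact_force: [-2.2, 0.7, 12.2]
grip_width: 17.7
t 12.17 pos [501.3 -63.1  94.4] tooly 74.0 tilt 0.24 F [-2.2  0.7 12.2] M [0.59 0.4  0.07] w 17.7 q [-0.35  0.04  2.01  0.    1.09 -1.64]
slide [  0.4 -46.8  -0.6] yaw -0.0
```

```bash
python3 -m creep '{"fingers":[10,10,10,10],"slide":[[0.2,1,0.2],[0.4,2,0.4],[0.4,3,0.5],[0.4,4,0.5]],"yaw":[0,0,0,0]}'; python3 -m creep '{"fingers":[10,10],"slide":[[0,1,0],[0,2,0]],"yaw":[0,0]}';  python3 -m creep '{"fingers":[10,10],"slide":[[0,1,0],[0,2,0]],"yaw":[0,0]}'; python3 - <<'E'
from h import *
togo(488,-108,95,74)
E
```

```text
time: 12.5
ee_pos: [502.4, -59.3, 94.2]
tcp_rot: [0.139, 0.99, -0.0, 0.002]
contact_force: [-2.6, 0.2, 14.1]
grip_width: 17.8
time: 12.67
ee_pos: [502.8, -57.8, 94.1]
tcp_rot: [0.139, 0.99, -0.001, 0.002]
contact_force: [-2.2, -1.9, 10.8]
grip_width: 18.0
time: 12.83
ee_pos: [503.2, -56.1, 94.0]
tcp_rot: [0.139, 0.99, -0.001, 0.002]
contact_force: [-2.4, -2.8, 12.7]
grip_width: 17.8
t 12.83 pos [503.2 -56.1  94. ] tooly 74.02 tilt 0.3 F [-2.4 -2.8 12.7] M [-0.08  0.51  0.08] w 17.8 q [-0.33  0.04  2.01 -0.    1.09 -1.63]
slide [  0.4 -54.1  -0.9] yaw 0.0003
```

```bash
python3 -m creep '{"fingers":[10,10,10],"slide":[[0,1,0.2],[0,2,0.4],[0,3,0.4]],"yaw":[0,0,0]}'; python3 -m creep '{"fingers":[10,10,10],"slide":[[0,1,0],[0,2,0],[0,3,0]],"yaw":[0,0,0]}';  python3 -m creep '{"fingers":[10,10],"slide":[[0,1,0],[0,2,0]],"yaw":[0,0]}'; python3 - <<'E'
from h import *
togo(488,-108,95,74)
E
```

```text
time: 13.08
ee_pos: [504.1, -53.2, 93.7]
tcp_rot: [0.139, 0.99, -0.001, 0.002]
contact_force: [-2.6, -2.1, 13.2]
grip_width: 17.8
time: 13.33
ee_pos: [505.0, -50.2, 93.7]
tcp_rot: [0.139, 0.99, -0.001, 0.002]
contact_force: [-1.6, -1.3, 13.9]
grip_width: 17.8
time: 13.5
ee_pos: [505.6, -48.2, 93.7]
tcp_rot: [0.139, 0.99, -0.001, 0.002]
contact_force: [-2.8, -1.3, 12.7]
grip_width: 17.6
t 13.5 pos [505.6 -48.2  93.7] tooly 74.0 tilt 0.29 F [-2.8 -1.3 12.7] M [0.11 0.46 0.01] w 17.6 q [-0.32  0.04  2.   -0.    1.09 -1.61]
slide [  0.4 -62.3  -1.2] yaw -0.0001
```

```bash
python3 -m creep '{"fingers":[10,10,10,10],"slide":[[0.1,1,0.2],[0.2,2,0.4],[0.3,3,0.4],[0.3,4,0.4]],"yaw":[0,0,0,0]}'; python3 -m creep '{"fingers":[10,10,10],"slide":[[0,1,0],[0,2,0],[0,3,0]],"yaw":[0,0,0]}';  python3 -m creep '{"fingers":[10,10,10],"slide":[[0,1,0],[0,2,0],[0,3,0]],"yaw":[0,0,0]}'; python3 - <<'E'
from h import *
togo(488,-108,95,74)
c,P,i=cloud("scene"); cv2.imwrite("pics/s5.png",cv2.resize(c[90:290,160:400],None,fx=3,fy=3))
E
```

```text
time: 13.83
ee_pos: [506.8, -44.2, 93.6]
tcp_rot: [0.139, 0.99, -0.001, 0.003]
contact_force: [-1.7, -0.2, 14.1]
grip_width: 17.6
time: 14.08
ee_pos: [507.6, -41.2, 93.6]
tcp_rot: [0.139, 0.99, -0.001, 0.003]
contact_force: [-1.6, -0.4, 13.2]
grip_width: 17.4
time: 14.33
ee_pos: [508.4, -38.2, 93.5]
tcp_rot: [0.139, 0.99, -0.0, 0.003]
contact_force: [-1.3, 1.0, 12.5]
grip_width: 17.6
t 14.33 pos [508.4 -38.2  93.5] tooly 73.98 tilt 0.33 F [-1.3  1.  12.5] M [ 0.3   0.33 -0.08] w 17.6 q [-0.3   0.05  2.    0.    1.09 -1.59]
slide [  0.4 -72.8  -1.5] yaw -0.0003
```

View pics/s5.png

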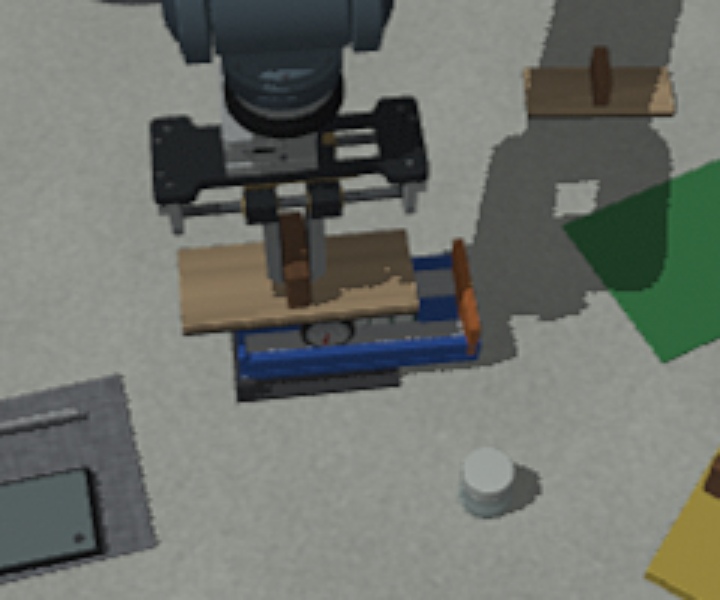

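```bash
python3 -m creep '{"fingers":[10,10,10,10],"slide":[[0.1,1,0.2],[0.2,2,0.4],[0.3,3,0.6],[0.3,4,0.6]],"yaw":[0,0,0,0]}'; python3 -m creep '{"fingers":[10,10,10],"slide":[[0,1,0],[0,2,0],[0,3,0]],"yaw":[0,0,0]}';  python3 -m creep '{"fingers":[10,10,10],"slide":[[0,1,0],[0,2,0],[0,3,0]],"yaw":[0,0,0]}'; python3 - <<'E'
from h import *
togo(488,-108,95,74)
E
```

```text
time: 14.72
ee_pos: [509.6, -34.2, 93.2]
tcp_rot: [0.139, 0.99, -0.0, 0.003]
contact_force: [-1.9, 0.5, 14.2]
grip_width: 17.7
time: 14.97
ee_pos: [510.4, -31.3, 93.2]
tcp_rot: [0.139, 0.99, -0.0, 0.003]
contact_force: [-0.6, 1.0, 14.6]
grip_width: 17.6
time: 15.22
ee_pos: [511.2, -28.4, 93.1]
tcp_rot: [0.139, 0.99, -0.0, 0.003]
contact_force: [-1.0, -0.4, 13.3]
grip_width: 17.6
t 15.22 pos [511.2 -28.4  93.1] tooly 73.98 tilt 0.37 F [-1.  -0.4 13.3] M [0.35 0.28 0.  ] w 17.6 q [-0.28  0.05  1.99  0.    1.09 -1.57]
slide [  0.4 -82.9  -1.9] yaw -0.0004
```

```bash
python3 -m creep '{"fingers":[10,10,10,10],"slide":[[0,1,0.2],[0,2,0.3],[0,3,0.4],[0,4,0.4]],"yaw":[0,0,0,0]}'; python3 -m creep '{"fingers":[10,10,10],"slide":[[0,1,0],[0,2,0],[0,3,0]],"yaw":[0,0,0]}'
```

```text
time: 15.55
ee_pos: [512.3, -24.8, 92.8]
tcp_rot: [0.139, 0.99, -0.001, 0.003]
contact_force: [-1.2, -0.2, 14.2]
grip_width: 17.4
time: 15.8
ee_pos: [512.9, -22.5, 92.6]
tcp_rot: [0.139, 0.99, -0.001, 0.003]
contact_force: [-1.8, -2.6, 12.7]
grip_width: 17.5
```

```bash
python3 -m creep '{"fingers":[10,10,10],"slide":[[0,1,0.1],[0,2,0.2],[0,3,0.2]],"yaw":[0,0,0]}'; python3 -m creep '{"fingers":[10,10,10],"slide":[[0,1,0.1],[0,2,0.2],[0,3,0.2]],"yaw":[0,0,0]}'; python3 -c "
from h import *
togo(488,-108,95,74)"
```

```text
time: 16.05
ee_pos: [513.8, -19.6, 92.5]
tcp_rot: [0.139, 0.99, -0.001, 0.003]
contact_force: [-2.6, -2.9, 13.6]
grip_width: 17.5
time: 16.3
ee_pos: [514.7, -16.5, 92.3]
tcp_rot: [0.139, 0.99, -0.001, 0.003]
contact_force: [-1.3, -1.9, 13.4]
grip_width: 17.4
t 16.3 pos [514.7 -16.5  92.3] tooly 74.0 tilt 0.38 F [-1.3 -1.9 13.4] M [-0.19  0.41 -0.03] w 17.4 q [-0.25  0.06  1.99 -0.    1.09 -1.54]
slide [  0.5 -95.3  -2.6] yaw 0.0
```

```bash
python3 -m creep '{"fingers":[10,10,10,10],"slide":[[0,1,0.1],[0,2,0.2],[0,3,0.3],[0,4,0.3]],"yaw":[0,0,0,0]}'; python3 -m creep '{"fingers":[10,10,10,10],"slide":[[0,1,0.1],[0,2,0.1],[0,3,0.2],[0,4,0.2]],"yaw":[0,0,0,0]}'; python3 -m creep '{"fingers":[10,10,10,10],"slide":[[0,1,0.1],[0,2,0.1],[0,3,0.2],[0,4,0.2]],"yaw":[0,0,0,0]}';python3 - <<'E'
from h import *
togo(488,-108,95,74)
c,P,i=cloud("scene"); cv2.imwrite("pics/s6.png",cv2.resize(c[90:290,160:400],None,fx=3,fy=3))
E
```

```text
time: 16.63
ee_pos: [515.9, -12.5, 92.1]
tcp_rot: [0.139, 0.99, -0.001, 0.003]
contact_force: [-1.7, -1.8, 14.1]
grip_width: 17.7
time: 16.97
ee_pos: [517.1, -8.5, 92.0]
tcp_rot: [0.139, 0.99, -0.001, 0.003]
contact_force: [-1.7, -0.4, 13.6]
grip_width: 17.9
time: 17.3
ee_pos: [518.3, -4.5, 91.8]
tcp_rot: [0.139, 0.99, -0.0, 0.003]
contact_force: [-1.2, -0.6, 13.9]
grip_width: 17.6
t 17.3 pos [518.3  -4.5  91.8] tooly 73.99 tilt 0.39 F [-1.2 -0.6 13.9] M [ 0.1   0.33 -0.12] w 17.6 q [-0.23  0.07  1.98 -0.    1.09 -1.52]
slide [   0.5 -107.8   -3.2] yaw -0.0003
```

View pics/s6.png

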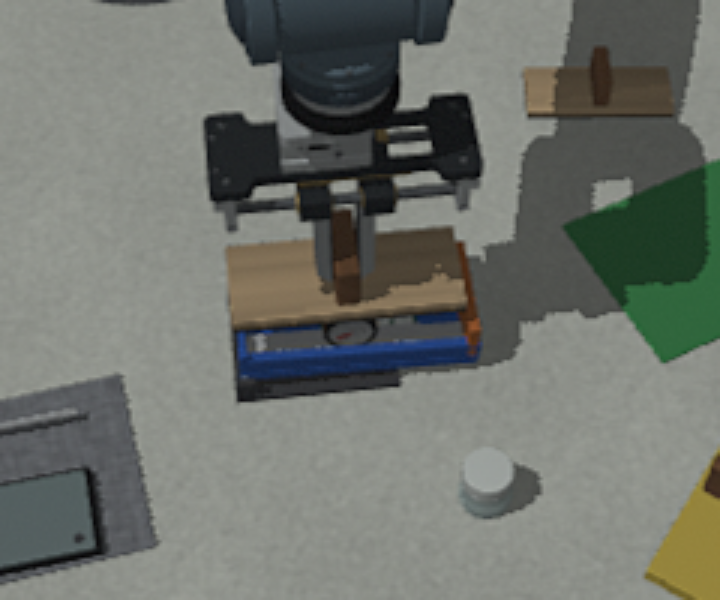

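```bash
cat >> h.py <<'E'
def tilt():
    # board plane (top face) in jig frame, from top and scene cameras
    th=np.radians(-16.0); ex=np.array([np.cos(th),np.sin(th)]); ey=np.array([-np.sin(th),np.cos(th)]); O=np.array([521.6,10.4])
    for n in("top","scene"):
        c,P,i=cloud(n); H=cv2.cvtColor(c,cv2.COLOR_BGR2HSV).reshape(-1,3); Q=P.reshape(-1,3); d=Q[:,:2]-O
        J=np.c_[d@ex,d@ey,Q[:,2]]; t=robot.read_state()["ee_pos"]; dt=(np.array(t[:2])-O); ty=dt@ey
        m=(abs(J[:,0])<33)&(abs(J[:,1]-ty)<83)&(J[:,2]>t[2]-18)&(J[:,2]<t[2]+8)&(H[:,0]<25)&(H[:,1]>40)&(H[:,1]<150)
        q=J[m]
        if len(q)>30:
            s=np.linalg.lstsq(np.c_[q[:,0],q[:,1]-ty,np.ones(len(q))],q[:,2],rcond=None)[0]
            print(n,"top plane slope x,y",s[:2].round(4),"z at ridge",s[2].round(1),len(q), "res",np.std(q[:,2]-np.c_[q[:,0],q[:,1]-ty,np.ones(len(q))]@s).round(1))
        o=(H[:,0]>3)&(H[:,0]<20)&(H[:,1]>150)&(abs(J[:,1]-74)<10)&(abs(J[:,0])<50)&(J[:,2]>40); 
        if o.sum()>5: print("  stop z",np.percentile(J[o][:,2],[50,90]).round(1),"y",J[o][:,1].min().round(1),o.sum())
    print("board y in jig",round(ty,1))
E
python3 -c "
from h import *
tilt()"
```

```text
top top plane slope x,y [-0.1203 -0.0134] z at ridge 82.3 34 res 1.3
scene top plane slope x,y [ 0.0125 -0.0016] z at ridge 86.5 1483 res 2.0
  stop z [54.8 57.6] y 69.3 78
board y in jig -15.1
```

The board is level (slope about 0), its underside near z 74, well above the stop (about 60). Continuing.

```bash
python3 -m creep '{"fingers":[10,10,10,10],"slide":[[0.1,1,0.1],[0.2,2,0.2],[0.3,3,0.3],[0.3,4,0.3]],"yaw":[0,0,0,0]}'; python3 -m creep '{"fingers":[10,10,10,10],"slide":[[0,1,0.1],[0,2,0.1],[0,3,0.2],[0,4,0.2]],"yaw":[0,0,0,0]}'; python3 -m creep '{"fingers":[10,10,10,10],"slide":[[0,1,0.1],[0,2,0.1],[0,3,0.2],[0,4,0.2]],"yaw":[0,0,0,0]}';python3 - <<'E'
from h import *
togo(488,-108,95,74)
E
```

```text
time: 17.78
ee_pos: [519.4, -0.6, 91.7]
tcp_rot: [0.139, 0.99, -0.0, 0.004]
contact_force: [-0.0, -0.2, 14.1]
grip_width: 18.0
time: 18.12
ee_pos: [520.5, 3.4, 91.5]
tcp_rot: [0.139, 0.99, -0.0, 0.004]
contact_force: [-0.2, -0.8, 13.8]
grip_width: 17.5
time: 18.45
ee_pos: [521.6, 7.2, 91.3]
tcp_rot: [0.139, 0.99, -0.0, 0.004]
contact_force: [0.0, -0.6, 13.7]
grip_width: 17.7
t 18.45 pos [521.6   7.2  91.3] tooly 73.98 tilt 0.44 F [ 0.  -0.6 13.7] M [ 0.04  0.24 -0.06] w 17.7 q [-0.2   0.08  1.97 -0.    1.08 -1.49]
slide [   0.5 -120.    -3.8] yaw -0.0003
```

```bash
python3 -m creep '{"fingers":[10,10,10,10],"slide":[[0,1,0.1],[0,2,0.2],[0,3,0.3],[0,4,0.3]],"yaw":[0,0,0,0]}'; python3 -m creep '{"fingers":[10,10,10,10],"slide":[[0,1,0.1],[0,2,0.1],[0,3,0.2],[0,4,0.2]],"yaw":[0,0,0,0]}'; python3 -m creep '{"fingers":[10,10,10,10],"slide":[[0,1,0.1],[0,2,0.1],[0,3,0.2],[0,4,0.2]],"yaw":[0,0,0,0]}';python3 - <<'E'
from h import *
togo(488,-108,95,74)
E
```

```text
time: 18.78
ee_pos: [522.8, 11.0, 91.0]
tcp_rot: [0.139, 0.99, -0.0, 0.004]
contact_force: [-0.1, -0.2, 14.4]
grip_width: 17.7
time: 19.12
ee_pos: [523.6, 14.2, 90.6]
tcp_rot: [0.139, 0.99, -0.001, 0.004]
contact_force: [-1.0, -3.9, 13.1]
grip_width: 17.6
time: 19.45
ee_pos: [524.8, 18.2, 90.4]
tcp_rot: [0.139, 0.99, -0.001, 0.004]
contact_force: [-1.0, -2.1, 13.7]
grip_width: 17.9
t 19.45 pos [524.8  18.2  90.4] tooly 74.01 tilt 0.44 F [-1.  -2.1 13.7] M [-0.48  0.23 -0.04] w 17.9 q [-0.18  0.09  1.96 -0.    1.08 -1.47]
slide [   0.6 -131.4   -4.4] yaw 0.0002
```

```bash
python3 -m creep '{"fingers":[10,10,10,10],"slide":[[0,1,0.1],[0,2,0.2],[0,3,0.3],[0,4,0.3]],"yaw":[0,0,0,0]}'; python3 -m creep '{"fingers":[10,10,10,10],"slide":[[0,1,0.1],[0,2,0.1],[0,3,0.2],[0,4,0.2]],"yaw":[0,0,0,0]}'; python3 -m creep '{"fingers":[10,10,10,10],"slide":[[0,1,0.1],[0,2,0.1],[0,3,0.2],[0,4,0.2]],"yaw":[0,0,0,0]}';python3 - <<'E'
from h import *
togo(488,-108,95,74)
c,P,i=cloud("scene"); cv2.imwrite("pics/s7.png",cv2.resize(c[90:290,160:400],None,fx=3,fy=3))
E
```

```text
time: 19.78
ee_pos: [526.0, 22.2, 90.2]
tcp_rot: [0.139, 0.99, -0.001, 0.004]
contact_force: [-1.2, -1.6, 13.3]
grip_width: 17.5
time: 20.12
ee_pos: [527.2, 26.2, 90.1]
tcp_rot: [0.139, 0.99, -0.001, 0.004]
contact_force: [-0.8, -1.0, 13.9]
grip_width: 17.5
time: 20.45
ee_pos: [528.4, 30.2, 89.9]
tcp_rot: [0.139, 0.99, -0.0, 0.004]
contact_force: [-0.4, 0.4, 13.9]
grip_width: 17.9
t 20.45 pos [528.4  30.2  89.9] tooly 74.0 tilt 0.45 F [-0.4  0.4 13.9] M [-0.25  0.15 -0.1 ] w 17.9 q [-0.16  0.1   1.95 -0.    1.08 -1.45]
slide [   0.7 -144.    -5.1] yaw -0.0
```

View pics/s7.png

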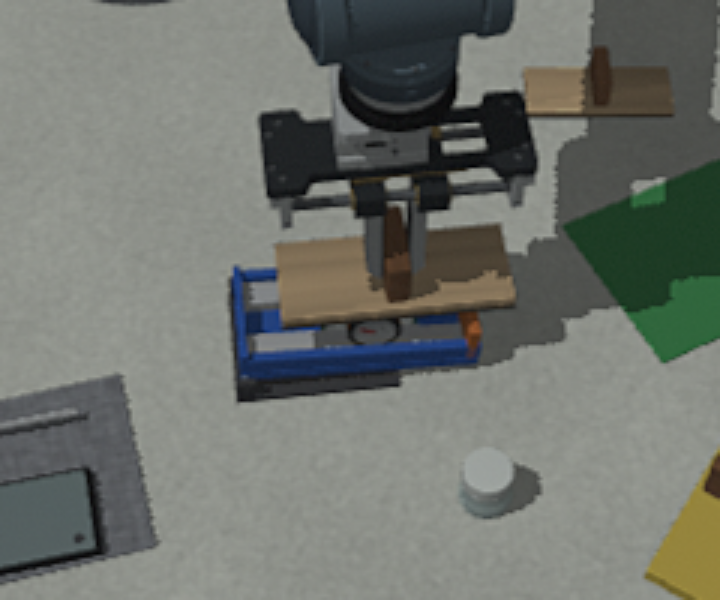

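```bash
python3 -m creep '{"fingers":[10,10,10,10],"slide":[[0,1,0.1],[0,2,0.2],[0,3,0.3],[0,4,0.3]],"yaw":[0,0,0,0]}'; python3 -m creep '{"fingers":[10,10,10,10],"slide":[[0,1,0.1],[0,2,0.1],[0,3,0.2],[0,4,0.2]],"yaw":[0,0,0,0]}'; python3 -m creep '{"fingers":[10,10,10,10],"slide":[[0,1,0.1],[0,2,0.1],[0,3,0.2],[0,4,0.2]],"yaw":[0,0,0,0]}';python3 - <<'E'
from h import *
togo(488,-108,95,74)
tilt()
E
```

```text
time: 20.83
ee_pos: [529.5, 34.1, 89.7]
tcp_rot: [0.139, 0.99, -0.0, 0.004]
contact_force: [-0.0, 0.4, 14.7]
grip_width: 17.5
time: 21.17
ee_pos: [530.7, 38.1, 89.4]
tcp_rot: [0.139, 0.99, -0.0, 0.004]
contact_force: [0.1, -0.1, 12.4]
grip_width: 17.8
time: 21.5
ee_pos: [531.8, 41.9, 89.2]
tcp_rot: [0.139, 0.99, -0.0, 0.004]
contact_force: [-0.3, 0.1, 14.2]
grip_width: 17.6
t 21.5 pos [531.8  41.9  89.2] tooly 74.0 tilt 0.47 F [-0.3  0.1 14.2] M [-0.18  0.14 -0.05] w 17.6 q [-0.13  0.11  1.94 -0.    1.08 -1.42]
slide [   0.7 -156.1   -5.8] yaw -0.0
top top plane slope x,y [0.0475 0.01  ] z at ridge 86.0 44 res 1.9
  stop z [53.5 54.9] y 67.4 18
scene top plane slope x,y [ 0.0202 -0.0025] z at ridge 83.9 1451 res 2.0
  stop z [50.  54.3] y 67.7 37
board y in jig 33.2
```

```bash
python3 -m creep '{"fingers":[10,10,10,10],"slide":[[0,1,0.1],[0,2,0.2],[0,3,0.3],[0,4,0.3]],"yaw":[0,0,0,0]}'; python3 -m creep '{"fingers":[10,10,10,10],"slide":[[0,1,0.1],[0,2,0.1],[0,3,0.2],[0,4,0.2]],"yaw":[0,0,0,0]}'; python3 -m creep '{"fingers":[10,10,10,10],"slide":[[0,1,0.1],[0,2,0.1],[0,3,0.2],[0,4,0.2]],"yaw":[0,0,0,0]}';python3 - <<'E'
from h import *
togo(488,-108,95,74)
E
```

```text
time: 21.93
ee_pos: [532.8, 45.6, 88.9]
tcp_rot: [0.139, 0.99, -0.001, 0.004]
contact_force: [-1.3, -0.9, 12.6]
grip_width: 17.6
time: 22.27
ee_pos: [533.7, 48.8, 88.5]
tcp_rot: [0.139, 0.99, -0.001, 0.004]
contact_force: [-0.5, -2.5, 12.7]
grip_width: 17.5
time: 22.6
ee_pos: [534.9, 52.8, 88.4]
tcp_rot: [0.139, 0.99, -0.001, 0.004]
contact_force: [0.8, -2.2, 13.3]
grip_width: 17.8
t 22.6 pos [534.9  52.8  88.4] tooly 74.03 tilt 0.47 F [ 0.8 -2.2 13.3] M [-0.71  0.13  0.01] w 17.8 q [-0.11  0.12  1.93 -0.    1.08 -1.4 ]
slide [   0.8 -167.5   -6.5] yaw 0.0005
```

Fourth key now engaged (push-back in y). Pressing slightly more and continuing.

```bash
python3 -m creep '{"fingers":[10,10,10,10],"slide":[[0,1,0.2],[0,2,0.3],[0,3,0.4],[0,4,0.4]],"yaw":[0,0,0,0]}'; python3 -m creep '{"fingers":[10,10,10,10],"slide":[[0,1,0.1],[0,2,0.2],[0,3,0.2],[0,4,0.3]],"yaw":[0,0,0,0]}'; python3 -m creep '{"fingers":[10,10,10,10],"slide":[[0,1,0.1],[0,2,0.1],[0,3,0.2],[0,4,0.2]],"yaw":[0,0,0,0]}';python3 - <<'E'
from h import *
togo(488,-108,95,74)
E
```

```text
time: 22.93
ee_pos: [536.1, 56.9, 88.0]
tcp_rot: [0.139, 0.99, -0.001, 0.004]
contact_force: [0.2, -1.6, 12.3]
grip_width: 18.0
time: 23.27
ee_pos: [537.3, 60.9, 87.8]
tcp_rot: [0.139, 0.99, -0.001, 0.004]
contact_force: [0.4, -1.4, 12.6]
grip_width: 17.5
time: 23.6
ee_pos: [538.5, 64.9, 87.7]
tcp_rot: [0.139, 0.99, -0.0, 0.004]
contact_force: [0.8, 0.2, 13.8]
grip_width: 17.6
t 23.6 pos [538.5  64.9  87.7] tooly 74.02 tilt 0.48 F [ 0.8  0.2 13.8] M [-0.47  0.05 -0.06] w 17.6 q [-0.09  0.13  1.92 -0.    1.08 -1.38]
slide [   0.9 -180.1   -7.4] yaw 0.0003
```

```bash
python3 -m creep '{"fingers":[10,10,10,10],"slide":[[0,1,0.1],[0,2,0.2],[0,3,0.3],[0,4,0.3]],"yaw":[0,0,0,0]}'; python3 -m creep '{"fingers":[10,10,10,10],"slide":[[0,1,0.1],[0,2,0.2],[0,3,0.2],[0,4,0.3]],"yaw":[0,0,0,0]}'; python3 - <<'E'
from h import *
togo(488,-108,95,74)
tilt()
c,P,i=cloud("scene"); cv2.imwrite("pics/s8.png",cv2.resize(c[90:290,160:400],None,fx=3,fy=3))
E
```

```text
time: 23.93
ee_pos: [539.6, 68.8, 87.4]
tcp_rot: [0.139, 0.99, -0.0, 0.004]
contact_force: [0.1, -0.8, 13.4]
grip_width: 17.9
time: 24.27
ee_pos: [540.7, 72.7, 87.1]
tcp_rot: [0.139, 0.99, -0.0, 0.004]
contact_force: [0.2, 0.3, 13.2]
grip_width: 17.8
t 24.27 pos [540.7  72.7  87.1] tooly 74.02 tilt 0.49 F [ 0.2  0.3 13.2] M [-0.43  0.14 -0.07] w 17.8 q [-0.07  0.14  1.91 -0.    1.08 -1.36]
slide [   0.9 -188.2   -8. ] yaw 0.0003
top top plane slope x,y [ 2.245e-01 -1.000e-04] z at ridge 88.6 49 res 1.4
  stop z [52.4 80. ] y 65.7 19
scene top plane slope x,y [ 0.0177 -0.0051] z at ridge 81.6 1439 res 2.0
  stop z [50.6 53.5] y 69.1 34
board y in jig 65.3
```

View pics/s8.png

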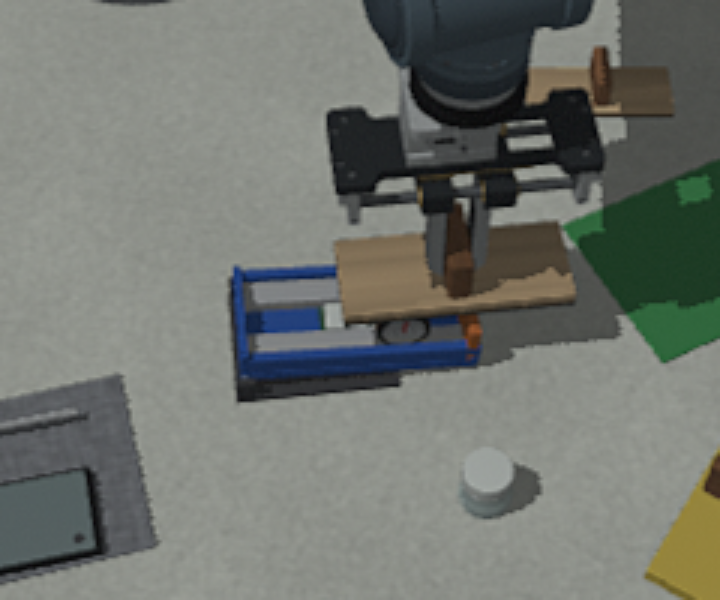

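```bash
python3 -m creep '{"fingers":[10,10,10,10],"slide":[[0,1,0.1],[0,2,0.2],[0,3,0.3],[0,4,0.4]],"yaw":[0,0,0,0]}'; python3 -m creep '{"fingers":[10,10,10,10],"slide":[[0,1,0.1],[0,2,0.2],[0,3,0.2],[0,4,0.3]],"yaw":[0,0,0,0]}'; python3 -m creep '{"fingers":[10,10,10,10],"slide":[[0,1,0.1],[0,2,0.2],[0,3,0.2],[0,4,0.3]],"yaw":[0,0,0,0]}'; python3 - <<'E'
from h import *
togo(488,-108,95,74)
E
```

```text
time: 24.75
ee_pos: [541.9, 76.6, 86.7]
tcp_rot: [0.139, 0.99, -0.0, 0.004]
contact_force: [1.0, -0.3, 13.1]
grip_width: 17.6
time: 25.08
ee_pos: [543.0, 80.4, 86.5]
tcp_rot: [0.139, 0.99, -0.0, 0.004]
contact_force: [0.7, 0.0, 11.9]
grip_width: 17.8
time: 25.42
ee_pos: [544.1, 84.3, 86.2]
tcp_rot: [0.139, 0.99, -0.0, 0.004]
contact_force: [0.3, 0.0, 12.6]
grip_width: 17.9
t 25.42 pos [544.1  84.3  86.2] tooly 74.02 tilt 0.5 F [ 0.3  0.  12.6] M [-0.56  0.07 -0.07] w 17.9 q [-0.05  0.15  1.9  -0.    1.08 -1.34]
slide [   0.9 -200.3   -9. ] yaw 0.0004
```

```bash
python3 -m creep '{"fingers":[10,10,10,10],"slide":[[0,1,0.2],[0,2,0.4],[0,3,0.5],[0,4,0.5]],"yaw":[0,0,0,0]}'; python3 -m creep '{"fingers":[10,10,10],"slide":[[0,1,0.1],[0,2,0.2],[0,3,0.2]],"yaw":[0,0,0]}'; python3 -m creep '{"fingers":[10,10,10],"slide":[[0,1,0.1],[0,2,0.2],[0,3,0.2]],"yaw":[0,0,0]}'; python3 - <<'E'
from h import *
togo(488,-108,95,74)
E
```

```text
time: 25.75
ee_pos: [545.2, 88.1, 85.7]
tcp_rot: [0.139, 0.99, -0.0, 0.004]
contact_force: [1.5, -0.5, 13.1]
grip_width: 17.4
time: 26.0
ee_pos: [546.1, 91.0, 85.5]
tcp_rot: [0.139, 0.99, -0.0, 0.004]
contact_force: [-0.1, 0.9, 13.5]
grip_width: 17.6
time: 26.25
ee_pos: [546.9, 93.9, 85.3]
tcp_rot: [0.139, 0.99, -0.0, 0.004]
contact_force: [1.3, 0.2, 14.4]
grip_width: 17.7
t 26.25 pos [546.9  93.9  85.3] tooly 74.03 tilt 0.5 F [ 1.3  0.2 14.4] M [-0.61  0.02 -0.02] w 17.7 q [-0.03  0.16  1.89 -0.    1.08 -1.32]
slide [   1.  -210.3   -9.9] yaw 0.0005
```

```bash
python3 -m creep '{"fingers":[10,10,10],"slide":[[0,1,0.1],[0,2,0.1],[0,3,0.1]],"yaw":[0,0,0]}'; python3 -m creep '{"fingers":[10,10,10],"slide":[[0,1,0],[0,2,0],[0,3,0]],"yaw":[0,0,0]}';  python3 - <<'E'
from h import *
togo(488,-108,95,74)
tilt()
c,P,i=cloud("scene"); cv2.imwrite("pics/s9.png",cv2.resize(c[90:290,160:400],None,fx=3,fy=3))
E
```

```text
time: 26.5
ee_pos: [547.8, 96.8, 85.2]
tcp_rot: [0.139, 0.99, -0.0, 0.004]
contact_force: [1.7, -0.2, 12.7]
grip_width: 17.8
time: 26.75
ee_pos: [548.6, 99.7, 85.1]
tcp_rot: [0.139, 0.99, -0.0, 0.004]
contact_force: [1.0, -0.4, 12.4]
grip_width: 17.6
t 26.75 pos [548.6  99.7  85.1] tooly 74.05 tilt 0.5 F [ 1.  -0.4 12.4] M [-0.59  0.03  0.05] w 17.6 q [-0.02  0.17  1.88 -0.    1.08 -1.31]
slide [   1.1 -216.3  -10. ] yaw 0.0008
top top plane slope x,y [-0.029  -0.0064] z at ridge 78.8 61 res 1.5
scene top plane slope x,y [ 0.0206 -0.0023] z at ridge 79.7 1402 res 2.0
  stop z [49.4 52.3] y 72.5 30
board y in jig 93.4
```

View pics/s9.png

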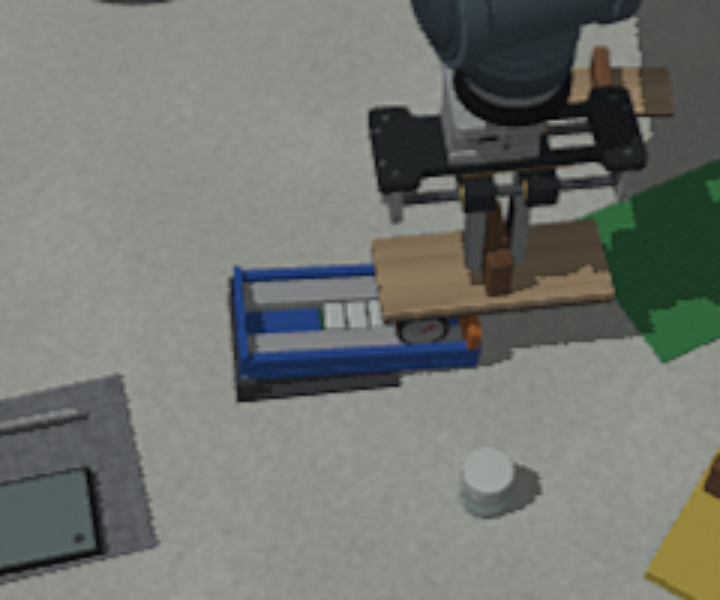

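```bash
python3 -m creep '{"fingers":[10,10,10],"slide":[[0,1,0.2],[0,2,0.3],[0,3,0.3]],"yaw":[0,0,0]}'; python3 -m creep '{"fingers":[10,10,10],"slide":[[0,1,0.1],[0,2,0.1],[0,3,0.1]],"yaw":[0,0,0]}'; python3 -m creep '{"fingers":[10,10],"slide":[[0,1,0.1],[0,2,0.1]],"yaw":[0,0]}'; python3 - <<'E'
from h import *
togo(488,-108,95,74)
E
```

```text
time: 27.15
ee_pos: [549.4, 102.6, 84.8]
tcp_rot: [0.139, 0.99, -0.0, 0.004]
contact_force: [1.4, 0.3, 13.1]
grip_width: 17.3
time: 27.4
ee_pos: [550.2, 105.6, 84.7]
tcp_rot: [0.139, 0.99, -0.0, 0.004]
contact_force: [1.3, -0.1, 12.3]
grip_width: 17.8
time: 27.57
ee_pos: [550.8, 107.6, 84.6]
tcp_rot: [0.139, 0.99, -0.0, 0.004]
contact_force: [1.9, 1.0, 12.3]
grip_width: 17.7
t 27.57 pos [550.8 107.6  84.6] tooly 74.04 tilt 0.51 F [ 1.9  1.  12.3] M [-0.51 -0.07  0.06] w 17.7 q [-0.01  0.18  1.88 -0.    1.08 -1.3 ]
slide [   1.  -224.5  -10.7] yaw 0.0007
```

```bash
python3 -m creep '{"fingers":[10,10,10],"slide":[[0,1,0.1],[0,2,0.1],[0,3,0.1]],"yaw":[0,0,0]}'; python3 -m creep '{"fingers":[10,10],"slide":[[0,1,0.1],[0,2,0.1]],"yaw":[0,0]}'; python3 - <<'E'
from h import *
togo(488,-108,95,74)
c,P,i=cloud("scene"); cv2.imwrite("pics/s10.png",cv2.resize(c[150:230,220:360],None,fx=5,fy=5))
E
```

```text
time: 27.82
ee_pos: [551.6, 110.6, 84.5]
tcp_rot: [0.139, 0.99, 0.0, 0.004]
contact_force: [1.7, 1.2, 12.9]
grip_width: 17.6
time: 27.98
ee_pos: [552.2, 112.7, 84.4]
tcp_rot: [0.139, 0.99, 0.0, 0.005]
contact_force: [1.7, 1.9, 11.7]
grip_width: 17.7
t 27.98 pos [552.2 112.7  84.4] tooly 74.04 tilt 0.52 F [ 1.7  1.9 11.7] M [-0.28 -0.08  0.03] w 17.7 q [ 0.    0.18  1.87 -0.    1.08 -1.29]
slide [   1.  -229.8  -11. ] yaw 0.0007
```

View pics/s10.png

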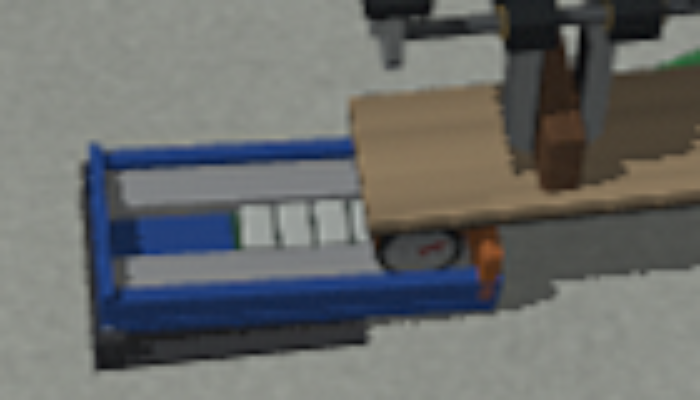

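```bash
python3 -m creep '{"fingers":[10,10],"slide":[[0,1,0.2],[0,2,0.3]],"yaw":[0,0]}'; python3 -m creep '{"fingers":[10,10],"slide":[[0,1,0.1],[0,2,0.1]],"yaw":[0,0]}'; python3 - <<'E'
from h import *
togo(488,-108,95,74)
E
```

```text
time: 28.2
ee_pos: [552.8, 114.7, 84.1]
tcp_rot: [0.139, 0.99, 0.0, 0.005]
contact_force: [2.4, 2.9, 12.1]
grip_width: 17.6
time: 28.37
ee_pos: [553.3, 116.8, 83.9]
tcp_rot: [0.139, 0.99, 0.0, 0.005]
contact_force: [2.5, 1.7, 10.8]
grip_width: 17.4
t 28.37 pos [553.3 116.8  83.9] tooly 74.04 tilt 0.52 F [ 2.5  1.7 10.8] M [-0.21 -0.25  0.07] w 17.4 q [ 0.01  0.19  1.86 -0.    1.08 -1.28]
slide [   0.9 -234.   -11.6] yaw 0.0007
```

```bash
python3 -m creep '{"fingers":[10,10],"slide":[[0,1,0.3],[0,2,0.4]],"yaw":[0,0]}'; python3 -m creep '{"fingers":[10,10],"slide":[[0,1,0.2],[0,2,0.3]],"yaw":[0,0]}'; python3 - <<'E'
from h import *
togo(488,-108,95,74)
c,P,i=cloud("scene"); cv2.imwrite("pics/s11.png",cv2.resize(c[150:230,220:360],None,fx=5,fy=5))
E
```

```text
time: 28.53
ee_pos: [553.9, 118.8, 83.5]
tcp_rot: [0.139, 0.99, 0.001, 0.005]
contact_force: [2.1, 2.6, 11.3]
grip_width: 17.9
time: 28.7
ee_pos: [554.5, 120.9, 83.2]
tcp_rot: [0.139, 0.99, 0.001, 0.005]
contact_force: [1.7, 3.6, 10.8]
grip_width: 17.5
t 28.7 pos [554.5 120.9  83.2] tooly 74.03 tilt 0.54 F [ 1.7  3.6 10.8] M [-0.09 -0.22  0.05] w 17.5 q [ 0.01  0.19  1.86  0.    1.08 -1.28]
slide [   0.9 -238.3  -12.4] yaw 0.0006
```

View pics/s11.png

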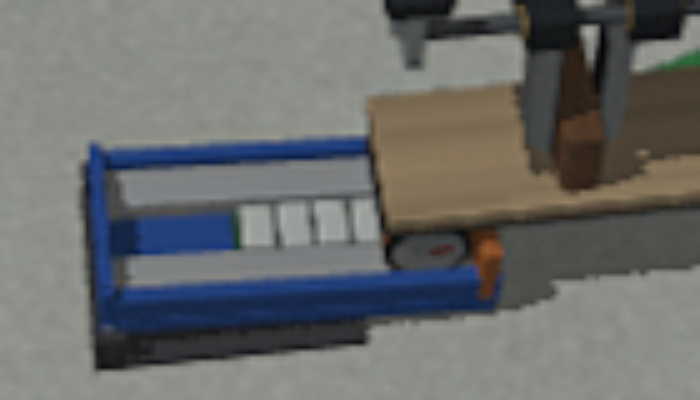

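```bash
python3 -m creep '{"fingers":[10,10],"slide":[[0,1,0.4],[0,2,0.6]],"yaw":[0,0]}'; python3 -m creep '{"fingers":[10,10],"slide":[[0,1,0.2],[0,2,0.4]],"yaw":[0,0]}'; python3 - <<'E'
from h import *
togo(488,-108,95,74)
c,P,i=cloud("scene"); cv2.imwrite("pics/s12.png",cv2.resize(c[150:230,220:360],None,fx=5,fy=5))
E
```

```text
time: 28.92
ee_pos: [555.1, 122.9, 82.6]
tcp_rot: [0.139, 0.99, 0.001, 0.005]
contact_force: [2.5, 3.3, 11.0]
grip_width: 17.6
time: 29.08
ee_pos: [555.5, 124.3, 82.1]
tcp_rot: [0.139, 0.99, 0.0, 0.005]
contact_force: [1.7, 1.0, 10.3]
grip_width: 17.5
t 29.08 pos [555.5 124.3  82.1] tooly 74.06 tilt 0.52 F [ 1.7  1.  10.3] M [-0.48 -0.14  0.12] w 17.5 q [ 0.02  0.2   1.86 -0.    1.08 -1.27]
slide [   1.  -241.9  -13.3] yaw 0.001
```

View pics/s12.png

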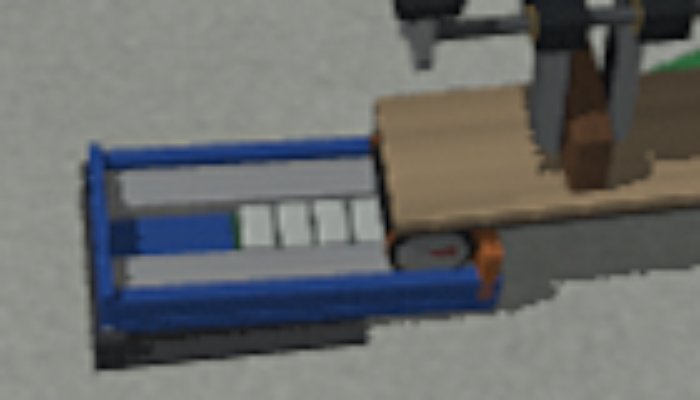

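```bash
python3 -m creep '{"fingers":[10,10],"slide":[[0,0.7,0.2],[0,1.4,0.3]],"yaw":[0,0]}'; python3 -m creep '{"fingers":[10,10],"slide":[[0,0.5,0.1],[0,1,0.1]],"yaw":[0,0]}'; python3 - <<'E'
from h import *
togo(488,-108,95,74)
c,P,i=cloud("scene"); cv2.imwrite("pics/s13.png",cv2.resize(c[150:230,220:360],None,fx=5,fy=5))
E
```

```text
time: 29.3
ee_pos: [555.8, 125.3, 81.7]
tcp_rot: [0.139, 0.99, -0.0, 0.004]
contact_force: [2.3, 0.4, 10.4]
grip_width: 17.7
time: 29.47
ee_pos: [556.0, 126.0, 81.5]
tcp_rot: [0.139, 0.99, -0.0, 0.004]
contact_force: [1.5, -0.6, 11.4]
grip_width: 17.4
t 29.47 pos [556.  126.   81.5] tooly 74.08 tilt 0.5 F [ 1.5 -0.6 11.4] M [-0.78 -0.15  0.12] w 17.4 q [ 0.03  0.2   1.85 -0.    1.08 -1.27]
slide [   1.  -243.7  -13.6] yaw 0.0013
```

View pics/s13.png

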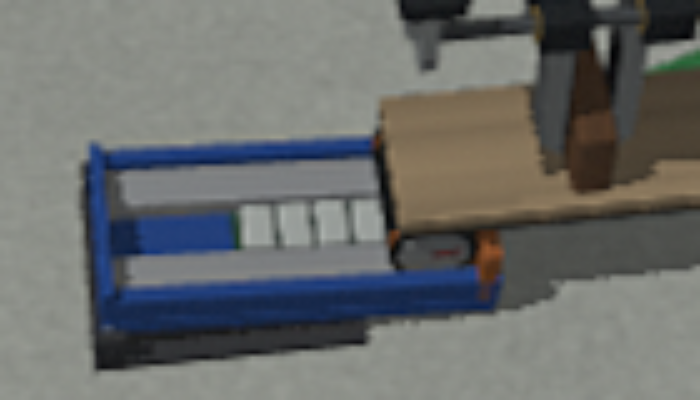

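```bash
python3 -m creep '{"fingers":[10,10],"slide":[[0,0.7,0],[0,1.4,0]],"yaw":[0,0]}'; python3 -m creep '{"fingers":[10,10],"slide":[[0,0.5,0],[0,1,0]],"yaw":[0,0]}'; python3 - <<'E'
from h import *
togo(488,-108,95,74)
E
```

```text
time: 29.68
ee_pos: [556.4, 127.3, 81.5]
tcp_rot: [0.139, 0.99, -0.0, 0.004]
contact_force: [2.4, -0.1, 10.1]
grip_width: 17.8
time: 29.85
ee_pos: [556.4, 127.7, 81.3]
tcp_rot: [0.138, 0.99, -0.001, 0.004]
contact_force: [2.6, -2.9, 9.4]
grip_width: 17.2
t 29.85 pos [556.4 127.7  81.3] tooly 74.1 tilt 0.48 F [ 2.6 -2.9  9.4] M [-1.42 -0.03  0.21] w 17.2 q [ 0.03  0.2   1.85 -0.    1.08 -1.26]
slide [   1.1 -245.5  -13.4] yaw 0.0018
```

```bash
python3 -m creep '{"fingers":[10,10,10,10,10],"slide":[[0,0,-0.7],[0,0,-1.5],[0,0,-3],[0,0,-5],[0,0,-7]],"yaw":[0,0,0,0,0]}'; python3 -m creep '{"fingers":[10,10,10,10,10],"slide":[[0,0,-3],[0,0,-7],[0,0,-11],[0,0,-15],[0,0,-20]],"yaw":[0,0,0,0,0]}'; python3 -m creep '{"fingers":[10,10,10,10,10],"slide":[[0,0,-10],[0,0,-25],[0,0,-45],[0,0,-65],[0,0,-65]],"yaw":[0,0,0,0,0]}'; python3 - <<'E'
from h import *
togo(550,320,165,72.7)
c,P,i=cloud("scene"); cv2.imwrite("pics/s14.png",cv2.resize(c[150:230,220:360],None,fx=5,fy=5))
E
```

```text
time: 30.27
ee_pos: [555.0, 127.7, 87.0]
tcp_rot: [0.139, 0.99, -0.001, 0.003]
contact_force: [1.9, -2.3, 2.9]
grip_width: 17.8
time: 30.68
ee_pos: [551.9, 129.1, 104.4]
tcp_rot: [0.139, 0.99, 0.0, -0.001]
contact_force: [-0.6, -0.6, -2.1]
grip_width: 17.6
time: 31.1
ee_pos: [555.6, 129.2, 175.1]
tcp_rot: [0.139, 0.99, 0.001, 0.004]
contact_force: [0.3, -0.7, -1.2]
grip_width: 17.4
t 31.1 pos [555.6 129.2 175.1] tooly 74.01 tilt 0.48 F [ 0.3 -0.7 -1.2] M [ 0.07 -0.21  0.03] w 17.4 q [ 0.03  0.08  1.8   0.    1.25 -1.26]
slide [ 58.  181.9  10.2] yaw 0.0228
```

View pics/s14.png

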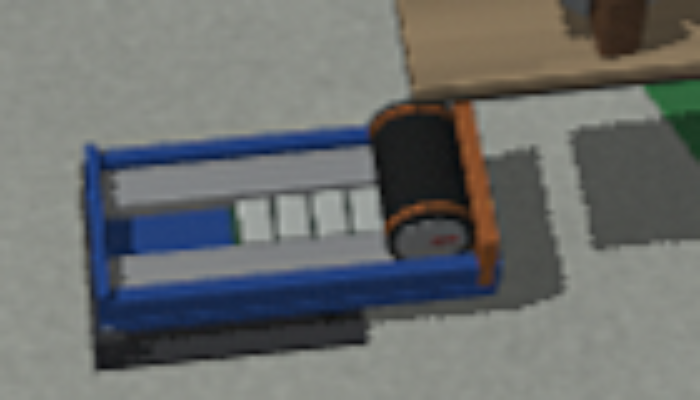

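The roller (430,175 in the crop) lies in the nest against the stop. I measure roller position and key heights before putting the board away.

```bash
cat > chk.py <<'E'
from h import *
th=np.radians(-16.0); ex=np.array([np.cos(th),np.sin(th)]); ey=np.array([-np.sin(th),np.cos(th)]); O=np.array([521.6,10.4])
for n in("top","scene"):
    acc=[]
    for k in range(3):
        c,P,i=cloud(n); Q=P.reshape(-1,3); d=Q[:,:2]-O; acc.append(np.c_[d@ex,d@ey,Q[:,2]])
    J=np.concatenate(acc); dx=-1.5 if n=="top" else 2
    J=J-[dx,0,0]
    f=lambda x0,x1,y0,y1:(lambda m:(J[m][:,2].mean().round(2),J[m][:,2].std().round(2),m.sum()))((J[:,0]>x0)&(J[:,0]<x1)&(J[:,1]>y0)&(J[:,1]<y1)&(J[:,2]>25)&(J[:,2]<60))
    for k in range(4):
        y0=-33+16.5*k
        print(n,"key",k,f(-9,9,y0+4,y0+12.5),"rail-",f(-30,-16,y0+4,y0+12.5),"rail+",f(16,30,y0+4,y0+12.5))
    m=(abs(J[:,0])<35)&(J[:,2]>64)&(J[:,2]<90)&(J[:,1]<69)&(J[:,1]>15); q=J[m]
    print("roller y",q[:,1].min(),q[:,1].max(),"ztop",np.percentile(q[:,2],90),"stop face",  m.sum())
    A=np.c_[2*q[:,1],2*q[:,2],np.ones(len(q))]; s=np.linalg.lstsq(A,(q[:,1:]**2).sum(1),rcond=None)[0]; print("circle",s[:2])
E
python3 chk.py
```

```text
top key 0 (np.float64(38.49), np.float64(1.56), np.int64(94)) rail- (np.float64(38.62), np.float64(1.55), np.int64(75)) rail+ (np.float64(38.29), np.float64(1.44), np.int64(74))
top key 1 (np.float64(38.34), np.float64(1.43), np.int64(94)) rail- (np.float64(38.61), np.float64(1.38), np.int64(73)) rail+ (np.float64(38.47), np.float64(1.51), np.int64(74))
top key 2 (np.float64(38.49), np.float64(1.54), np.int64(93)) rail- (np.float64(38.56), np.float64(1.69), np.int64(72)) rail+ (np.float64(38.43), np.float64(1.4), np.int64(71))
top key 3 (np.float64(40.27), np.float64(5.37), np.int64(102)) rail- (np.float64(39.44), np.float64(4.66), np.int64(76)) rail+ (np.float64(39.84), np.float64(5.47), np.int64(78))
roller y 29.114720649743134 43.772879249323275 ztop 74.76427778096995 stop face 569
circle [37.62722488 69.17774543]
scene key 0 (np.float64(38.22), np.float64(1.92), np.int64(76)) rail- (np.float64(37.49), np.float64(2.44), np.int64(57)) rail+ (np.float64(37.77), np.float64(1.82), np.int64(48))
scene key 1 (np.float64(38.05), np.float64(2.16), np.int64(82)) rail- (np.float64(37.75), np.float64(2.25), np.int64(62)) rail+ (np.float64(38.78), np.float64(1.82), np.int64(56))
scene key 2 (np.float64(38.45), np.float64(1.88), np.int64(73)) rail- (np.float64(37.75), np.float64(1.75), np.int64(54)) rail+ (np.float64(38.33), np.float64(1.43), np.int64(48))
scene key 3 (np.float64(37.7), np.float64(2.11), np.int64(76)) rail- (np.float64(38.04), np.float64(1.87), np.int64(59)) rail+ (np.float64(38.14), np.float64(1.6), np.int64(44))
roller y 31.111276873668224 68.8436147196672 ztop 75.58028316090704 stop face 1169
circle [50.53966693 60.63149057]
```

All four keys are level with the rails to within about 0.7 mm; roller top at 75, y about 50: seated. Now the board goes back to the mat.

```bash
python3 -m creep '{"fingers":[10,10,10,10,10],"slide":[[8,20,0],[19,60,0],[29,95,0],[39,130,0],[48,160,0]],"yaw":[0,0,0,0,0]}'; python3 -m creep '{"fingers":[10,10,10,10,10],"slide":[[6,12,0],[10,22,0],[10,22,0],[10,22,0],[10,22,0]],"yaw":[0,0,0,0,0]}'; python3 - <<'E'
from h import *
togo(548,320,20.5,74)
c,P,i=cloud("scene"); cv2.imwrite("pics/s15.png",c)
E
```

```text
time: 31.87
ee_pos: [550.1, 297.9, 169.1]
tcp_rot: [0.139, 0.99, -0.0, -0.001]
contact_force: [0.6, 0.4, -1.9]
grip_width: 17.8
time: 32.28
ee_pos: [547.5, 318.5, 169.8]
tcp_rot: [0.14, 0.99, -0.0, -0.0]
contact_force: [0.4, 0.0, -1.1]
grip_width: 17.9
t 32.28 pos [547.5 318.5 169.8] tooly 73.92 tilt 0.04 F [ 0.4  0.  -1.1] M [ 0.05 -0.14  0.02] w 17.9 q [ 0.35  0.24  1.63 -0.    1.27 -0.94]
slide [-1.000e-01  1.700e+00  1.493e+02] yaw -0.0014
```

View pics/s15.png

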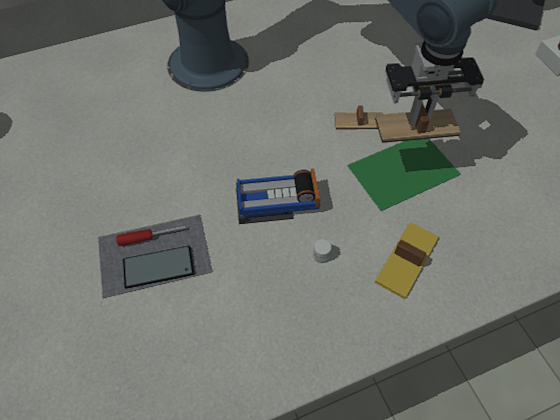

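```bash
python3 -m creep '{"fingers":[10,10,10,10,10],"slide":[[0,0,20],[0,0,45],[0,0,75],[0,0,100],[0,0,120]],"yaw":[0,0,0,0,0]}'; python3 -m creep '{"fingers":[10,10,10,10,10],"slide":[[0,0,10],[0,0,17],[0,0,20],[0,0,20],[0,0,20]],"yaw":[0,0,0,0,0]}'; python3 - <<'E'
from h import *
togo(548,320,20.5,74)
E
```

```text
time: 32.75
ee_pos: [546.7, 318.1, 47.9]
tcp_rot: [0.14, 0.99, -0.001, -0.001]
contact_force: [-0.3, 0.4, -1.3]
grip_width: 17.7
time: 33.17
ee_pos: [548.3, 320.0, 31.5]
tcp_rot: [0.139, 0.99, 0.001, 0.001]
contact_force: [-0.7, 0.6, -1.4]
grip_width: 17.5
t 33.17 pos [548.3 320.   31.5] tooly 73.99 tilt 0.13 F [-0.7  0.6 -1.4] M [ 0.05 -0.21 -0.  ] w 17.5 q [ 0.35  0.41  1.69 -0.    1.03 -0.94]
slide [ 0.4 -0.1 11. ] yaw -0.0002
```

```bash
python3 -m creep '{"fingers":[10,10,10,10,10],"slide":[[0,0,2.5],[0,0,5],[0,0,7],[0,0,8],[0,0,9]],"yaw":[0,0,0,0,0]}'; python3 -m creep '{"fingers":[10,10],"slide":[[0,0,0.5],[0,0,1]],"yaw":[0,0]}'; python3 -m creep '{"fingers":[10,10],"slide":[[0,0,0.5],[0,0,0.5]],"yaw":[0,0]}'
```

```text
time: 33.58
ee_pos: [547.2, 319.8, 21.0]
tcp_rot: [0.139, 0.99, -0.0, -0.0]
contact_force: [-0.6, 0.8, -1.8]
grip_width: 17.8
time: 33.75
ee_pos: [547.2, 319.8, 20.4]
tcp_rot: [0.139, 0.99, -0.0, -0.0]
contact_force: [-2.4, -1.4, 4.4]
grip_width: 17.9
time: 33.92
ee_pos: [547.4, 319.9, 20.5]
tcp_rot: [0.139, 0.99, -0.0, -0.0]
contact_force: [-4.1, -1.7, 4.7]
grip_width: 18.0
```

In contact with the mat. Release, then straight up.

```bash
python3 -m creep '{"fingers":[30,50,70,94,94],"slide":[[0,0,0],[0,0,0],[0,0,0],[0,0,0],[0,0,0]],"yaw":[0,0,0,0,0]}'; python3 -m creep '{"fingers":[94,94,94,94,94],"slide":[[0,0,0],[0,0,0],[0,0,0],[0,0,0],[0,0,0]],"yaw":[0,0,0,0,0]}';  python3 -m creep '{"fingers":[94,94,94,94,94],"slide":[[0,0,-10],[0,0,-35],[0,0,-70],[0,0,-105],[0,0,-140]],"yaw":[0,0,0,0,0]}'; python3 -m creep '{"fingers":[94,94,94,94,94],"slide":[[0,0,-20],[0,0,-20],[0,0,-20],[0,0,-20],[0,0,-20]],"yaw":[0,0,0,0,0]}'; python3 - <<'E'
from h import *
togo(548,320,20.5,74)
c,P,i=cloud("wrist"); cv2.imwrite("pics/w3.png",c); Q=P.reshape(-1,3)
m=(Q[:,2]>9)&(Q[:,2]<22)&(np.hypot(Q[:,0]-548,Q[:,1]-320)<100); q=Q[m]; print(rect(q)); s=np.linalg.lstsq(np.c_[q[:,:2]-[548,320],np.ones(len(q))],q[:,2],rcond=None)[0]; print("slope",s)
c,P,i=cloud("scene"); cv2.imwrite("pics/s16.png",c)
E
python3 chk.py
```

```text
time: 34.33
ee_pos: [547.3, 319.8, 19.4]
tcp_rot: [0.139, 0.99, 0.0, 0.0]
contact_force: [-0.4, -0.0, 0.6]
grip_width: 47.5
time: 34.75
ee_pos: [547.3, 319.8, 19.5]
tcp_rot: [0.139, 0.99, -0.0, 0.0]
contact_force: [0.7, -0.3, -0.1]
grip_width: 80.8
time: 35.17
ee_pos: [547.0, 319.7, 161.8]
tcp_rot: [0.139, 0.99, 0.0, 0.0]
contact_force: [0.9, -0.4, -0.2]
grip_width: 93.9
time: 35.58
ee_pos: [546.0, 319.3, 177.1]
tcp_rot: [0.139, 0.99, -0.001, -0.002]
contact_force: [0.3, -0.0, -0.4]
grip_width: 93.9
t 35.58 pos [546.  319.3 177.1] tooly 73.99 tilt 0.23 F [ 0.3 -0.  -0.4] M [ 0.02 -0.14  0.02] w 93.9 q [ 0.35  0.23  1.63  0.    1.29 -0.94]
slide [ -2.2   1.6 156.6] yaw -0.0001
((547.3272705078125, 320.8367919921875), (170.3412322998047, 70.41288757324219), 73.99549102783203)
slope [9.06504812e-04 5.24513277e-04 1.64218285e+01]
top key 0 (np.float64(38.3), np.float64(1.41), np.int64(94)) rail- (np.float64(38.11), np.float64(1.5), np.int64(76)) rail+ (np.float64(38.45), np.float64(1.56), np.int64(75))
top key 1 (np.float64(38.75), np.float64(1.55), np.int64(96)) rail- (np.float64(38.15)
[... 697 characters left out ...]
loat64(38.41), np.float64(1.71), np.int64(47))
scene key 1 (np.float64(38.0), np.float64(1.78), np.int64(76)) rail- (np.float64(36.95), np.float64(2.13), np.int64(55)) rail+ (np.float64(38.76), np.float64(1.87), np.int64(52))
scene key 2 (np.float64(38.31), np.float64(1.71), np.int64(74)) rail- (np.float64(37.65), np.float64(1.91), np.int64(57)) rail+ (np.float64(38.31), np.float64(2.07), np.int64(53))
scene key 3 (np.float64(38.1), np.float64(1.95), np.int64(75)) rail- (np.float64(37.86), np.float64(2.31), np.int64(62)) rail+ (np.float64(38.53), np.float64(1.74), np.int64(46))
roller y 31.391881675089582 68.61306354486584 ztop 75.6984784247862 stop face 1214
circle [50.34859329 60.82996573]
```

View pics/s16.png

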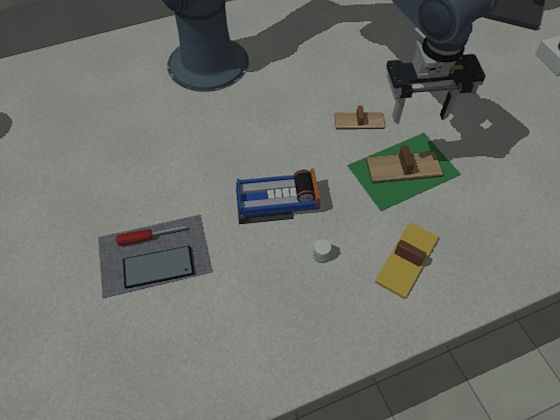

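View pics/w3.png

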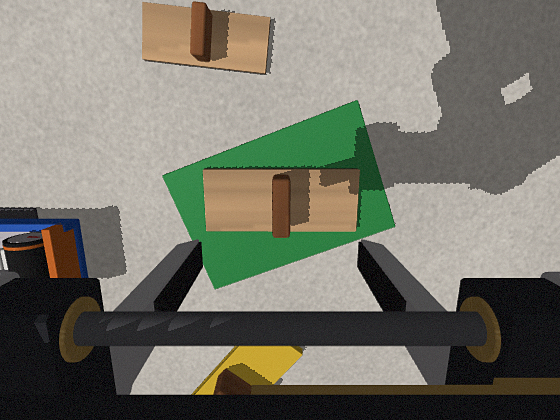

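The board lies flat in the middle of the mat (scene 405,163). The roller is at the stop (305,186), and the phone, driver and jar are where they were. Handing in.

```bash
python3 -c "
from cell import robot
print(robot.close_job())"
```

```text
the job is handed in; nothing more can be done
None
```

The job is done and handed in at about 36 s of the 72 s allowed. I gripped the large plywood board by its ridge and laid it on the roller at the rear. I then rolled the roller over all four keys into the nest and put the board back on the mat, released. While rolling over the keys I pressed with about 12–15 N at the wrist readings, easing to 9–12 N at the nest. That puts an estimated 14–19 N on the jig; it was only sampled between moves.

Last checks:
- **Keys:** all four level with the rails, within about 1 mm camera noise.
- **Roller:** against the stop, with its centre about 49–50 mm along the jig and its top about 75–76 mm up.
- **Board:** flat to under 0.1° and within about 4 mm of the mat's centre; the gripper was clear above it.
- **Bystanders:** the phone, driver and jar look unmoved in the scene picture; I did not measure them.

The top camera's reading for key 3 was unusable because the roller spoiled it, so that key rests on the scene camera alone. The top and scene cameras disagreed by up to about 4 mm across the jig and about 2 mm along it, and I averaged them to place the jig.

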